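# Check a frame for squareness by its diagonals and true it up

### The arm

A 6-joint arm with a two-finger parallel gripper is mounted at the origin on the work surface. World frame = base frame: x ahead of the robot, y to its left, z up, the work surface at z = 0. Lengths are in m, angles in degrees, forces in N, time in s.
With the tool pointing down it reaches from about 0.375 to 0.9 m from the base axis. Payload 3.1 kg.
Tool frame: the origin (TCP) lies where the fingers leave the gripper's body, on its centre line; the fingertips stand 70 mm ahead of it and the grasp point (between the pads) lies 51 mm ahead of it; y points along the fingers, z is the direction in which the jaws open and shut, and the axes are right-handed (so a half turn about y gives the same grasp; the last joint's range is limited). The gripper opens to 87 mm and grips with 3 to 60 N. Pads are 19 mm wide; open, the fingers measure 117 mm over their backs; the gripper's body (75 mm by 190 mm) begins 51 mm behind the grasp point.
Start: joints at [62.137, 30.224, 82.088, -0, 67.689, -10.227], TCP at [0.189, 0.596, 0.292] pointing down, gripper open.
Joint ranges: [-176.69, 176.69], [-43.24, 126.21], [12.49, 139.97], [-82, 262], [0, 151.66], [-163.58, 163.58]. Speed limits (degrees/s): [159.86, 159.86, 180, 180, 180, 180].

### API

Orientations are given as a 3x3 rotation matrix whose columns are the frame's x, y, z axes.
In Python, from rig import bot gives the robot as it stands.
- The arm moves only by the shell command python3 -m pendant 'ROWS'. ROWS is JSON, a list of rows, each a list of 3 entries, a list of its own where there are three numbers: the shift along the tool's x, y, z in cm, then the turn, a rotation vector about the tool's x, y, z in rad, then the closure, from 0 (fully open) to 1 (shut). In form: [[[dx, dy, dz], [ax, ay, az], jaw], ...]. A call has 1 to 20 rows; each row shifts and turns the commanded pose from where the row before left it, along the tool's axes as they then stand; what a row does not reach is not made up. A row lasts 1/12 s, in which the tool goes at most 41.7 mm and 7.16 degrees, less where a joint would pass 70% of its speed; a pose out of reach is approached as far as the arm can. A call with a gripper value outside its range is refused whole. The fingers move at their own pace and stop on an object; the grip force is fixed at half the most. Time passes only in rows, so rows that do not move let the fingers close. It gives the time, the measured TCP pose, the force and the opening at its end, in the units of the state.
- bot.read_state(): the state, without advancing time (a new reading comes with each control period).
- bot.capture(name): name is "side" or "top" or "wrist"; returns a dict with "img" (400x640x3 uint8, red, green, blue), "fx", "fy", "cx", "cy" (pixels), "R" (3x3) and "t" (3): a world point X has camera coordinates R X + t. Camera axes: x right, y down, z forward; pixel columns grow to the right and rows downward; lengths in m; the calibration is good to about 2 mm. A picture is of the moment at which its call begins. There is no depth.
- bot.hand_in(): hands the job in, once; it reports no verdict.
The state is a dict: "time_s": time; "joint_positions": joint angles; "qvel": joint speeds; "tau": joint torques, N m; "position": TCP position; "tcp_rot": TCP orientation; "force": force on the tool from outside, world axes, zero at the start; "moment": the same for the moment, N m; "opening": opening from 0.0 (shut) to 1.0 (fully open).
Only numpy, scipy, OpenCV 4.12 (cv2) and the standard library are available. Lean on these libraries where they do the work, as an engineer would, in place of code of your own. Each camera call takes 0.05 s, during which the arm holds its last target.

### The job

Check the wooden frame for squareness with the slide rule: hook the rule's plate over the outside of the near left corner and slide the cursor out gently until its peg sits home in the far right corner, then measure the other diagonal the same way from the near right corner to the far left one, keeping the cursor home for a moment each time. Compare the two readings and, if they differ, shift the far rail sideways until the frame is square, its diagonals equal to within 3 mm. Never force the rule against the frame, leave the other things alone, and finish with the rule let go and lying flat, on the frame or on the bench.

Things in the scene. Friction and masses are not known exactly. Their poses are not given: they have to be found in the camera images.
- frame: wooden frame lying on a grey board (270 x 235 x 10 mm) fixed to the bench. Origin: centre of the board's underside; x runs away from the robot, y to the left, z up. Rails 12 mm thick, 22 mm tall, tops 32 mm above the origin. Inside 200 mm deep (x -100 to +100 mm), 150 mm wide (y -75 to +75 mm) when square. The near rail (x -112 to -100, y -87 to +87 mm) is fixed; the others can rack
- far_mid (a point): middle of the far rail's top (rail 12 mm in x by 174 mm in y), 6 mm beyond the line of the inner far corners. Sides and far rail are pinned at the inner corners, so the frame racks into a parallelogram: the far rail shifts along frame y, at first up to 16 mm off either way, and stays where put. That takes some 13 N sideways, less does not move it. It can be pinched from above
- near_left (a point): inner near left (+y) corner of the frame (where the two rails' inner faces meet), on the rails' top face
- near_right (a point): inner near right (-y) corner of the frame (where the two rails' inner faces meet), on the rails' top face
- near_left_out (a point): outer tip of the near left corner, on top of the rail: 12 mm outward of near_left in both frame x and y
- near_right_out (a point): outer tip of the near right corner, on top of the rail: 12 mm outward of near_right in both frame x and y
- far_left (a point): inner far left corner of the frame (where the two rails' inner faces meet), on the rails' top face; moves with the far rail
- far_right (a point): inner far right corner of the frame (where the two rails' inner faces meet), on the rails' top face; moves with the far rail
- rule: slide rule, loose, about 0.2 kg: aluminium beam 325 x 20 x 6 mm with a steel hook plate (36 mm wide, 5 mm thick) across one end and a sliding cursor. x runs along the beam from plate to cursor, z up. Origin: on the plate's face towards the cursor, level with the feet of plate and pegs, on which it stands on the bench. The beam's underside is 12 mm higher and lies on the rail tops in use
- fixed_peg (a point): foot of the rule's fixed steel peg, 8 mm across, its axis 33 mm from the hook plate's face towards the cursor. Plate (outside) and peg (inside) straddle a frame corner with some 9 mm of play along the beam, both reaching 12 mm down beside the rails
- cursor (a joint): how far the cursor is slid out along the beam, 0 to 0.07 m; from the hook plate's face to the axis of the cursor's peg is 0.215 m plus this. About 1.5 N of friction; it stays where left. It slides outwards once the plate is hooked on a corner, and back when pushed towards the plate with the fixed peg against the corner's inside
- cursor_peg (a point): foot of the cursor's steel peg, on its axis; peg 8 mm across, reaching 12 mm below the beam's underside. Home in a corner it touches both rails and its axis is 5.7 mm from the inner corner
- cursor_grip (a point): centre of the cursor's black upright grip block, 22 mm along the beam, 26 mm across it, 36 mm tall (25 to 61 mm above the peg's foot; this point is 45 mm above it). The whole rule can be carried by it
- brass_disc: a brass disc, 30 mm across and 9 mm tall, lying inside the frame near its middle, below the level of the rail tops; not part of the job. Origin: centre of its underside
- amber_bottle: an amber bottle, 56 mm across, 110 mm tall; not part of the job. Origin: centre of its underside
- wire_spool: a metal spool, 48 mm across, 52 mm tall; not part of the job. Origin: centre of its underside
- bur_stand: a round stepped wooden stand with thin steel burs standing in it, 80 mm across, 70 mm tall over all; not part of the job. Origin: centre of its underside
- hammer: a hammer lying on the bench, 220 mm long; not part of the job. Origin: on its length axis
- dish: a small white bowl, 90 mm across, 25 mm tall; not part of the job. Origin: centre of its underside
- screwdriver: a screwdriver lying on the bench, 170 mm long; not part of the job. Origin: on its length axis
- ring_cone: an upright dark wooden ring cone, 44 mm across its foot, 100 mm tall; not part of the job. Origin: centre of its underside

How it is judged (in metres and radians):
On the way, in this order (a step that is already met when the one before it is completed fails the run):
1. the near left to far right diagonal is measured: plate hooked on the near left corner's outside, cursor peg home in the far right corner (horizontal distance between cursor_peg and far_right below 0.0075 m and x of near_left_out in the frame of rule between -0.002 and 0.002 m and y of near_left_out in the frame of rule between -0.017 and 0.017 m and z of near_left_out in the frame of rule between 0.002 and 0.016 m and z of cursor_peg in the frame of frame between 0.01 and 0.03 m), for 0.2 s.
2. the near right to far left diagonal is measured in the same way (horizontal distance between cursor_peg and far_left below 0.0075 m and x of near_right_out in the frame of rule between -0.002 and 0.002 m and y of near_right_out in the frame of rule between -0.017 and 0.017 m and z of near_right_out in the frame of rule between 0.002 and 0.016 m and z of cursor_peg in the frame of frame between 0.01 and 0.03 m), for 0.2 s.
At the end, for the whole second after the job is handed in: The frame is square: the far left inner corner lies straight ahead of the near left one to within 2.6 mm (the diagonals differ by less than about 3.1 mm); the rule lies flat (tilt below 0.12 rad), let go and at rest, on the frame or the bench (origin lower than 50 mm) (y of far_left in the frame of frame between 0.0724 and 0.0776 m and angle between rule's own z axis and vertical below 0.12 rad and height (world z) of rule below 0.05 m and linear speed of rule below 0.02 m/s); the robot touches nothing.
It fails at once if the rule is pressed on the frame with more than 20 N (contact force between rule and frame above 20 N).
It fails at once if one of the other things (disc, bottle, spool, bur stand, hammer, dish, screwdriver, ring cone) is moved more than 20 mm (distance of any of brass_disc, amber_bottle, wire_spool, bur_stand, hammer, dish, screwdriver, ring_cone from where it was at the start of the episode above 0.02 m).
It also fails if it takes over 59 s, if anything falls off the work surface, if the arm or the gripper's body presses on something with over 40 N, if the wrist force passes 120 N, or if a joint passes its speed limit or range.

## Working session

There is one attempt and no reset: what is moved stays moved. The work goes in short steps, Python scripts to look and compute and a shell command to move; the robot and the scene stay as the last step left them, time stands still between calls to the robot, and variables do not carry over. Pictures are saved under pics/ and viewed, and the job is handed in when it is done.

```bash
ls; mkdir -p pics
python3 - <<'E'
from rig import bot
import cv2,numpy as np
s=bot.read_state();print(s)
for n in ["side","top","wrist"]:
    c=bot.capture(n);cv2.imwrite(f"pics/{n}0.png",c["img"][:,:,::-1])
    print(n,c["fx"],c["fy"],c["cx"],c["cy"],np.round(c["R"],4).tolist(),np.round(c["t"],4), -np.array(c["R"]).T@c["t"])
E
```

```text
pics
{'time_s': 0.0, 'joint_positions': array([ 6.21387630e+01,  3.02793755e+01,  8.21579798e+01, -1.82754739e-03,
        6.76888255e+01, -1.02291881e+01]), 'qvel': array([ 0.00523415, -0.03075026, -0.02715888, -0.02468571,  0.04966853,
        0.06676111]), 'tau': array([ 5.18744691e-04, -4.40042675e+01, -1.76593155e+01,  6.31895405e-02,
        5.84899960e-02, -1.88714116e-04]), 'position': array([0.18902912, 0.59510242, 0.29125824]), 'tcp_rot': array([[ 9.53024882e-01, -1.00310123e-03,  3.02890358e-01],
       [-3.02891802e-01, -1.96077504e-03,  9.53022933e-01],
       [-3.62078619e-04, -9.99997575e-01, -2.17249854e-03]]), 'force': array([ 0.15480536, -0.35143832, -0.1680402 ]), 'moment': array([-0.01600429,  0.00612438, -0.01571619]), 'opening': 0.9991588317116047}
side 387.40243184381995 387.40243184381995 321.80960986378585 208.94745630367 [[-0.9319, -0.3626, 0.0091], [-0.2596, 0.6494, -0.7147], [0.2532, -0.6684, -0.6994]] [0.465  0.237  0.8943] [0.26838595 0.61239455 0.79057865]
top 438.89759576293665 438.89759576293665 323.0382653911154 202.85735039343413 [[-0.0107, -0.9998, 0.014], [-0.996, 0.0094, -0.0886], [0.0884, -0.0149, -0.996]] [-0.0766  0.534   1.2394] [ 0.42149463 -0.06308654  1.28277804]
wrist 351.1013325713961 351.1013325713961 319.5526426875365 195.22129786878688 [[0.3028, 0.9531, -0.0011], [0.9111, -0.2891, 0.2937], [0.2796, -0.0899, -0.9559]] [-0.6249 -0.0354  0.3904] [0.1122977  0.62040688 0.38285165]
```

View pics/top0.png

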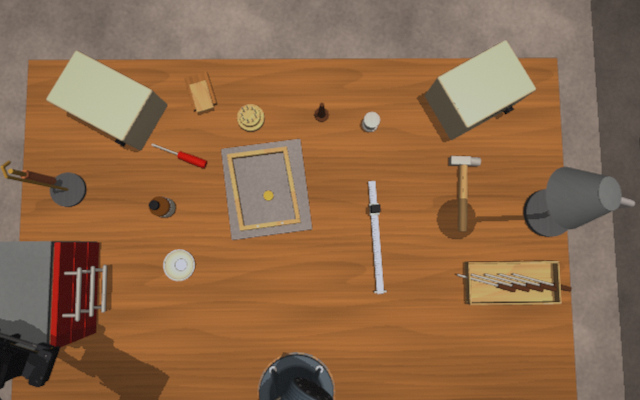

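View pics/side0.png

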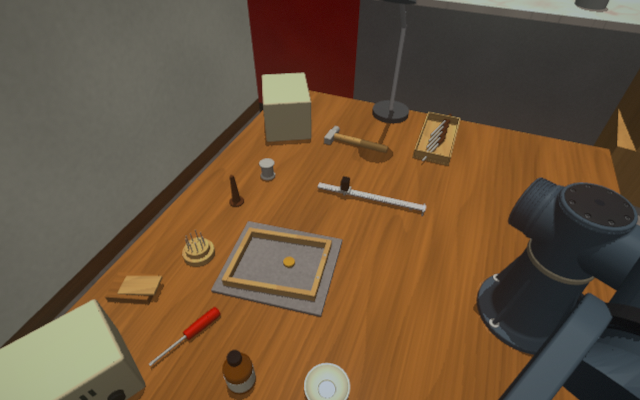

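View pics/wrist0.png

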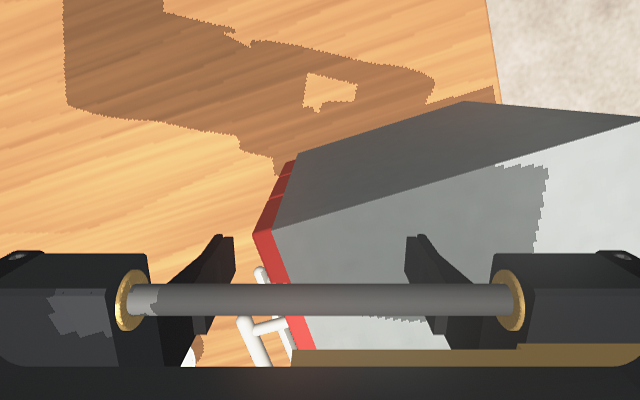

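```bash
cat > h.py <<'E'
import numpy as np,cv2
from rig import bot
def ray(c,u,v,z):
    R=np.array(c["R"]);t=np.array(c["t"]);o=-R.T@t
    d=R.T@np.array([(u-c["cx"])/c["fx"],(v-c["cy"])/c["fy"],1.])
    return o+d*(z-o[2])/d[2]
def proj(c,X):
    p=np.array(c["R"])@np.array(X)+np.array(c["t"]);return np.array([c["fx"]*p[0]/p[2]+c["cx"],c["fy"]*p[1]/p[2]+c["cy"]])
def crop(c,x0,y0,x1,y1,k,name,pts=[]):
    im=cv2.resize(c["img"][y0:y1,x0:x1,::-1],None,fx=k,fy=k,interpolation=cv2.INTER_CUBIC)
    for p in pts: cv2.circle(im,(int((p[0]-x0+.5)*k),int((p[1]-y0+.5)*k)),2,(255,0,255),-1)
    cv2.imwrite("pics/"+name,im)
def st():
    s=bot.read_state();print("t",s["time_s"],"pos",np.round(s["position"],4),"F",np.round(s["force"],1),"op",round(s["opening"],3));print(np.round(s["tcp_rot"],3));return s
E
python3 - <<'E'
from h import *
c=bot.capture("top")
crop(c,215,130,395,300,4,"t1.png")
# wood mask of rails
hsv=cv2.cvtColor(c["img"],cv2.COLOR_RGB2HSV)
print(hsv[155,250],hsv[190,235],hsv[180,260],hsv[250,260],hsv[240,376],hsv[196,268])
E
```

```text
[ 19 118 128] [ 20 118 195] [ 11  30 144] [ 14 172 162] [115  15 198] [ 24 167 195]
```

View pics/t1.png

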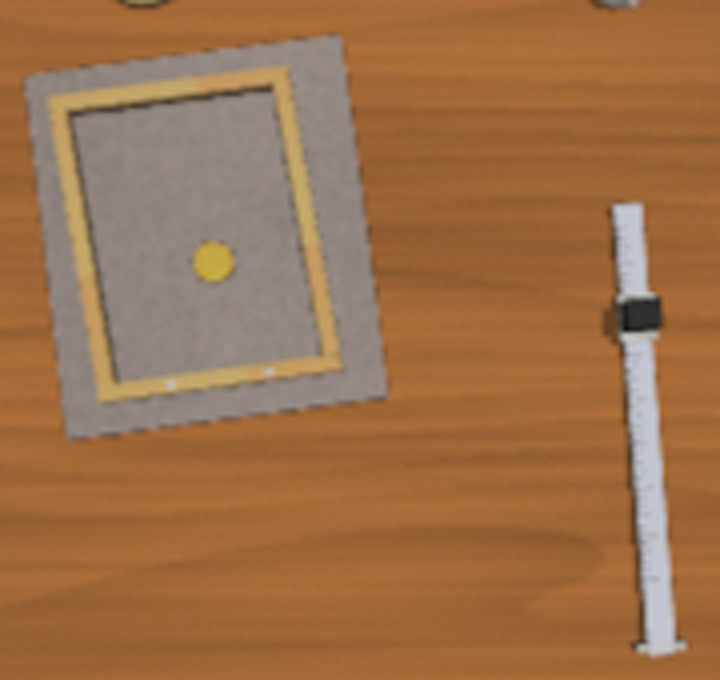

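```bash
cat > fr.py <<'E'
from h import *
def quad(mask,eps=0.04):
    cs,_=cv2.findContours(mask,cv2.RETR_EXTERNAL,cv2.CHAIN_APPROX_NONE)
    k=max(cs,key=cv2.contourArea); 
    a=cv2.approxPolyDP(cv2.convexHull(k),eps*cv2.arcLength(k,True),True)[:,0].astype(float)
    pts=k[:,0].astype(float); L=[]
    n=len(a)
    for i in range(n):
        p,q=a[i],a[(i+1)%n];d=(q-p)/np.linalg.norm(q-p);nn=np.array([-d[1],d[0]])
        s=(pts-p)@d;e=(pts-p)@nn
        m=(abs(e)<2*SC)&(s>.12*np.linalg.norm(q-p))&(s<.88*np.linalg.norm(q-p))
        vx,vy,x,y=cv2.fitLine(pts[m].astype(np.float32),cv2.DIST_HUBER,0,.01,.01)[:,0];L.append(np.cross([x,y,1],[x+vx,y+vy,1]))
    out=[]
    for i in range(n):
        X=np.cross(L[i-1],L[i]);out.append(X[:2]/X[2])
    return np.array(out)
SC=4
def measure(c,box,verbose=True):
    x0,y0,x1,y1=box
    im=cv2.resize(c["img"][y0:y1,x0:x1],None,fx=SC,fy=SC,interpolation=cv2.INTER_CUBIC)
    hsv=cv2.cvtColor(im,cv2.COLOR_RGB2HSV)
    g=((hsv[:,:,1]<80)*255).astype(np.uint8)
    g=cv2.morphologyEx(g,cv2.MORPH_OPEN,np.ones((5,5)))
    f=lambda q:(q+.5)/SC-.5+[x0,y0]
    # outer board
    board=f(quad(g))
    B=np.array([ray(c,*p,.010) for p in board])
    # inner hole: grey region enclosed by rails, rail outer: board filled minus grey
    cs,_=cv2.findContours(g,cv2.RETR_EXTERNAL,cv2.CHAIN_APPROX_NONE)
    full=np.zeros_like(g);cv2.drawContours(full,[max(cs,key=cv2.contourArea)],-1,255,-1)
    w=((full>0)&(hsv[:,:,1]>=85)&(hsv[:,:,2]>110)).astype(np.uint8)*255
    w=cv2.erode(w,None) if 0 else w
    r=f(quad(w))
    Rr=np.array([ray(c,*p,.032) for p in r])
    return board,B,r,Rr
if __name__=="__main__":
    c=bot.capture("top")
    b,B,r,Rr=measure(c,(215,130,320,245))
    print("board",B.round(4).tolist(),[np.linalg.norm(B[i]-B[i-1]).round(4) for i in range(4)])
    print("rail",Rr.round(4).tolist(),[np.linalg.norm(Rr[i]-Rr[i-1]).round(4) for i in range(4)])
    crop(c,215,130,320,245,5,"t2.png",list(b)+list(r))
E
python3 fr.py
```

```text
board [[0.7255, -0.0152, 0.01], [0.4597, -0.0482, 0.01], [0.4311, 0.1828, 0.01], [0.6969, 0.2161, 0.01]] [np.float64(0.233), np.float64(0.2679), np.float64(0.2327), np.float64(0.268)]
rail [[0.6985, 0.0231, 0.032], [0.478, -0.0169, 0.032], [0.4564, 0.1558, 0.032], [0.677, 0.1952, 0.032]] [np.float64(0.1734), np.float64(0.2242), np.float64(0.1741), np.float64(0.224)]
```

View pics/t2.png

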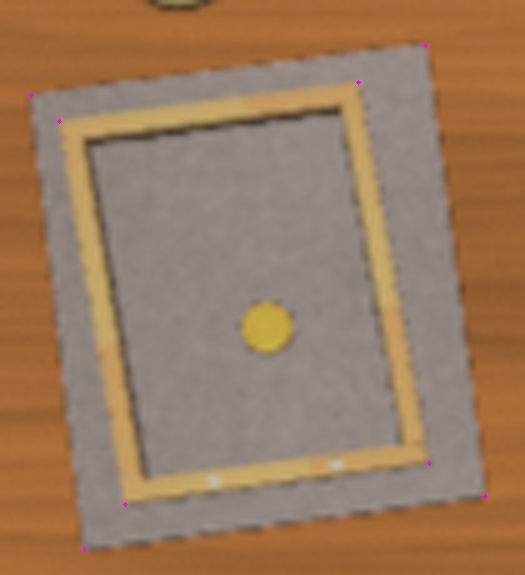

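```bash
cat > rule.py <<'E'
from h import *
def frame(B):
    # B order: far right, near right, near left, far left
    x=(B[0]-B[1]+B[3]-B[2])[:2];y=(B[3]-B[0]+B[2]-B[1])[:2]
    a=np.arctan2(x[1],x[0]);b=np.arctan2(-y[0],y[1]);return B[:,:2].mean(0),a,b
if __name__=="__main__":
    from fr import measure
    c=bot.capture("top")
    b,B,r,Rr=measure(c,(215,130,320,245))
    o,a,bb=frame(B);print("frame",o,np.degrees([a,bb]))
    y=(a+bb)/2;M=np.array([[np.cos(y),-np.sin(y)],[np.sin(y),np.cos(y)]])
    print("rails in frame",((Rr[:,:2]-o)@M).round(4).tolist())
    x0,y0,x1,y1=350,170,400,300
    im=cv2.resize(c["img"][y0:y1,x0:x1],None,fx=4,fy=4,interpolation=cv2.INTER_CUBIC)
    h=cv2.cvtColor(im,cv2.COLOR_RGB2HSV);f=lambda q:(np.array(q)+.5)/4-.5+[x0,y0]
    w=((h[:,:,1]<70)&(h[:,:,2]>120)).astype(np.uint8)
    ys,xs=np.nonzero(w);P=np.array([ray(c,*f(p),.018)[:2] for p in zip(xs[::7],ys[::7])])
    l=cv2.fitLine(P.astype(np.float32),cv2.DIST_HUBER,0,.01,.01)[:,0];d=l[:2]*np.sign(l[0]);s=(P-l[2:])@d
    print("yaw",np.degrees(np.arctan2(d[1],d[0])),"ends",l[2:]+d*s.min(),l[2:]+d*s.max(),np.ptp(s))
    # dark grip
    k=((h[:,:,2]<60)).astype(np.uint8)
    n,lab,stt,ce=cv2.connectedComponentsWithStats(k);i=1+np.argmax(stt[1:,4]);
    bx=stt[i];print("blk",f(bx[:2]),f(bx[:2]+bx[2:4]),f(ce[i]),ray(c,*f(ce[i]),.061), ray(c,*f(ce[i]),.045))
    q=cv2.minAreaRect(np.argwhere(lab==i)[:,::-1].astype(np.float32));print(q)
    e=l[2:]
    for z in(.061,.055):
        p=ray(c,*f(ce[i]),z)[:2];print(z,"along from plate end",(p-e)@d-s.min(),"lat",np.cross(d,p-e))
    s2=bot.capture("side");crop(s2,300,160,440,230,5,"s1.png")
E
python3 rule.py
```

```text
frame [0.57833756 0.08390494] [7.11390386 7.07490401]
rails in frame [[0.1118, -0.0752], [-0.112, -0.0876], [-0.1121, 0.0864], [0.1116, 0.0982]]
yaw 3.1986115 ends [ 0.27338786 -0.24167818] [ 0.59817105 -0.22352787] 0.3252899502788566
blk [369.375 204.625] [379.375 212.375] [374.54648362 208.44026975] [ 0.51294119 -0.22528273  0.061     ] [ 0.51413874 -0.22740679  0.045     ]
((99.47586822509766, 155.71034240722656), (28.73373794555664, 39.36355972290039), 85.2363510131836)
0.061 along from plate end 0.24009495609284606 lat 0.0030034800871608005
0.055 along from plate end 0.24049889517827663 lat 0.002183138089846836rule.py:27: DeprecationWarning: Arrays of 2-dimensional vectors are deprecated. Use arrays of 3-dimensional vectors instead. (deprecated in NumPy 2.0)
  p=ray(c,*f(ce[i]),z)[:2];print(z,"along from plate end",(p-e)@d-s.min(),"lat",np.cross(d,p-e))
```

View pics/s1.png

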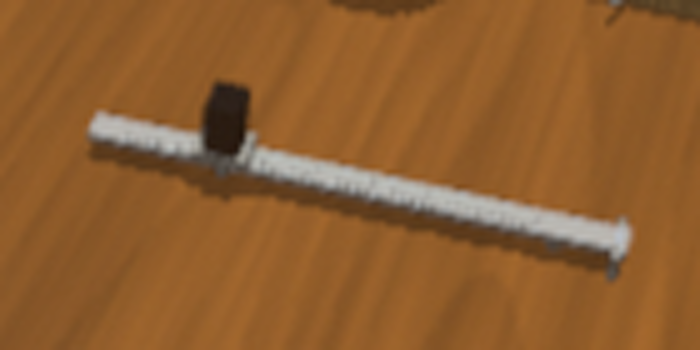

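```bash
python3 -m pendant '[[[3.4,0,-2],[0,0,0],0],[[3.4,0,-2],[0,0,0],0],[[3.4,0,-2],[0,0,0],0],[[3.4,0,-2],[0,0,0],0],[[3.4,0,-2],[0,0,0],0],[[3.4,0,-2],[0,0,0],0],[[3.4,0,-2],[0,0,0],0],[[3.4,0,-2],[0,0,0],0],[[1.91,0,-3.51],[0,0,0],0],[[1.91,0,-3.51],[0,0,0],0],[[1.91,0,-3.51],[0,0,0],0],[[1.91,0,-3.51],[0,0,0],0],[[1.91,0,-3.51],[0,0,0],0],[[1.91,0,-3.51],[0,0,0],0],[[1.91,0,-3.51],[0,0,0],0],[[1.91,0,-3.51],[0,0,0],0],[[1.91,0,-3.51],[0,0,0],0],[[1.91,0,-3.51],[0,0,0],0]]'
python3 -m pendant '[[[1.91,0,-3.51],[0,0,0],0],[[1.91,0,-3.51],[0,0,0],0],[[1.91,0,-3.51],[0,0,0],0],[[1.91,0,-3.51],[0,0,0],0],[[1.91,0,-3.51],[0,0,0],0],[[0,2,0],[0,-0.091,0],0],[[0,2,0],[0,-0.091,0],0],[[0,2,0],[0,-0.091,0],0],[[0,2,0],[0,-0.091,0],0],[[0,0,0],[0,0,0],0],[[0,0,0],[0,0,0],0]]'
python3 -c "
from h import *
st()
c=bot.capture('wrist');cv2.imwrite('pics/w1.png',c['img'][:,:,::-1])
c=bot.capture('side');cv2.imwrite('pics/s2.png',c['img'][:,:,::-1])"
```

```text
time_s: 1.85
position: [0.4758, -0.0337, 0.2926]
tcp_rot: [[0.953, 0.001, 0.303], [-0.303, -0.0, 0.953], [0.001, -1.0, 0.0]]
force: [0.7, -0.2, -0.4]
opening: 1.001
time_s: 2.77
position: [0.5131, -0.2276, 0.2115]
tcp_rot: [[0.999, -0.002, -0.054], [0.054, 0.002, 0.999], [-0.002, -1.0, 0.002]]
force: [0.3, -0.1, 0.6]
opening: 1.002
t 2.7667 pos [ 0.5131 -0.2276  0.2115] F [ 0.3 -0.1  0.6] op 1.002
[[ 0.999 -0.002 -0.054]
 [ 0.054  0.002  0.999]
 [-0.002 -1.     0.002]]
```

View pics/w1.png

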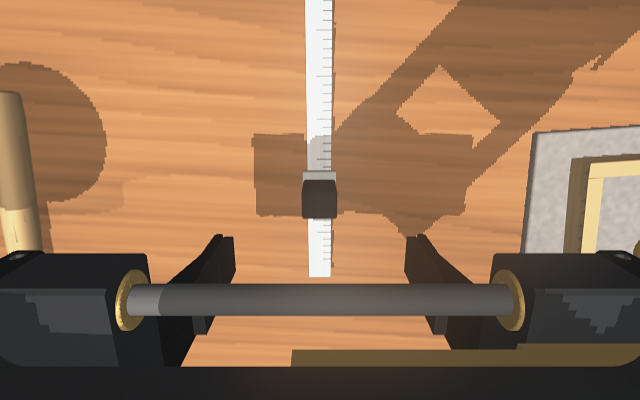

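```bash
python3 -c "
from h import *
c=bot.capture('wrist')
print(-np.array(c['R']).T@c['t'])
d=np.array([.9984,.0558]);n=np.array([-d[1],d[0]]);o=np.array([.514,-.2282])
pts=[proj(c,[*(o+d*a*.011+n*b*.013),z]) for a in(-1,1) for b in (-1,1) for z in(.025,.061)]
print(np.round(pts,0).tolist());crop(c,260,140,380,290,4,'w2.png',pts)
c=bot.capture('side');pts=[proj(c,[*(o+d*a*.011+n*b*.013),z]) for a in(-1,1) for b in (-1,1) for z in(.025,.061)]
crop(c,300,160,440,230,5,'s3.png',pts)
"
```

```text
[ 0.43355172 -0.2319903   0.30465128]
[[303.0, 175.0], [301.0, 187.0], [335.0, 175.0], [337.0, 187.0], [303.0, 201.0], [301.0, 216.0], [334.0, 201.0], [336.0, 216.0]]
```

View pics/w2.png

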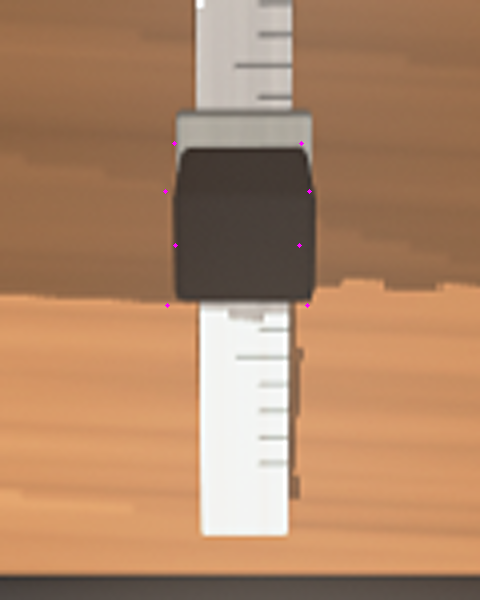

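View pics/s3.png

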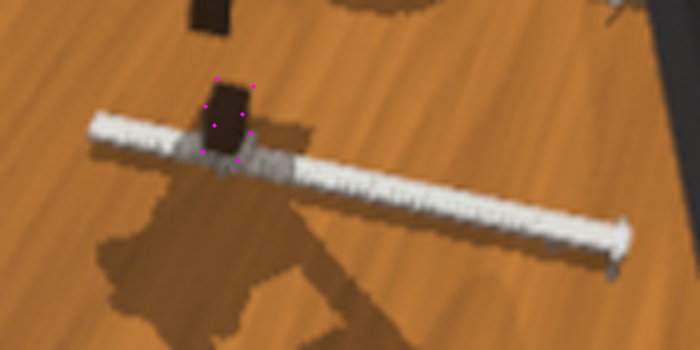

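```bash
python3 -m pendant '[[[0,2.5,0.06],[0,0,0],0],[[0,2.5,0],[0,0,0],0.3],[[0,2.5,0],[0,0,0],0.3],[[0,2.5,0],[0,0,0],0.3],[[0,1.45,0],[0,0,0],0.3],[[0,0,0],[0,0,0],1],[[0,0,0],[0,0,0],1],[[0,0,0],[0,0,0],1],[[0,0,0],[0,0,0],1],[[0,0,0],[0,0,0],1],[[0,0,0],[0,0,0],1],[[0,0,0],[0,0,0],1]]'
python3 -m pendant '[[[0,-1,0],[0,0,0],1],[[0,-2,0],[0,0,0],1],[[0,-2,0],[0,0,0],1],[[0,-2,0],[0,0,0],1],[[0,0,0],[0,0,0],1]]'
python3 -c "
from h import *
st()
c=bot.capture('wrist');cv2.imwrite('pics/w3.png',c['img'][:,:,::-1])
c=bot.capture('side');crop(c,290,100,470,260,4,'s4.png')"
```

```text
time_s: 3.97
position: [0.5139, -0.2275, 0.0987]
tcp_rot: [[0.998, 0.001, -0.056], [0.056, -0.001, 0.998], [0.001, -1.0, -0.001]]
force: [-0.5, 0.9, 5.0]
opening: 0.296
time_s: 4.38
position: [0.5152, -0.2283, 0.1716]
tcp_rot: [[0.998, 0.006, -0.056], [0.056, -0.004, 0.998], [0.006, -1.0, -0.005]]
force: [0.7, -0.5, -2.3]
opening: 0.295
t 4.3833 pos [ 0.5152 -0.2283  0.1716] F [ 0.7 -0.5 -2.3] op 0.295
[[ 0.998  0.006 -0.056]
 [ 0.056 -0.004  0.998]
 [ 0.006 -1.    -0.005]]
```

View pics/w3.png

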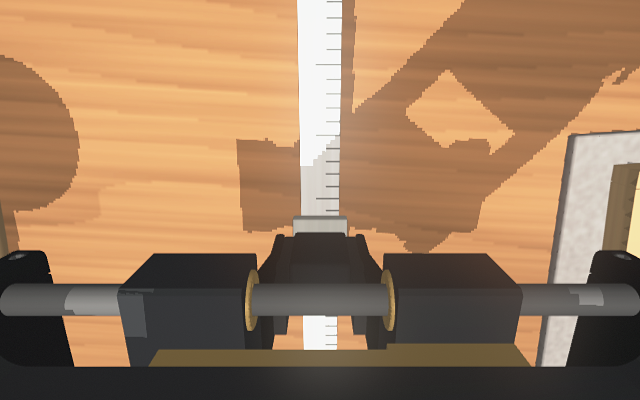

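View pics/s4.png

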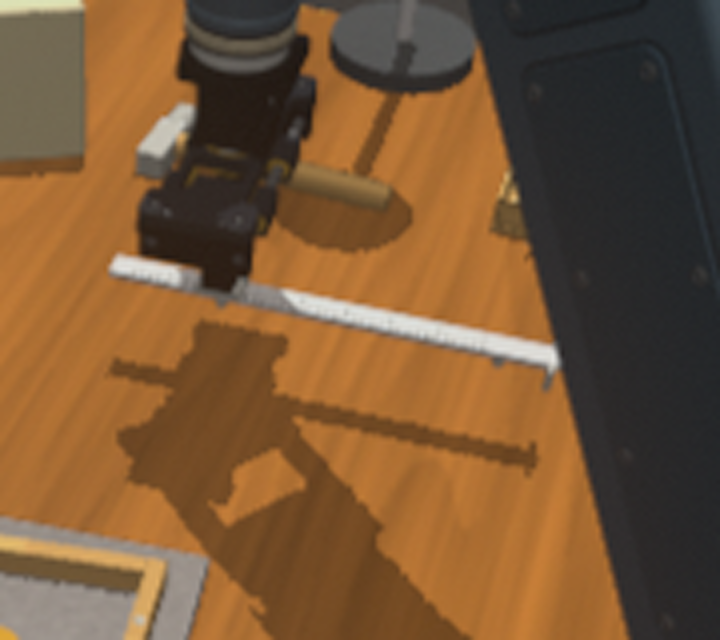

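```bash
cat > tgt.py <<'E'
import numpy as np
o=np.array([.57834,.08390]);Y=np.radians(7.09)
Rz=lambda a:np.array([[np.cos(a),-np.sin(a)],[np.sin(a),np.cos(a)]])
W=lambda p:o+Rz(Y)@np.array(p)
s=.0115
corner=dict(NL=(-.1,.075),NLo=(-.112,.087),NR=(-.1,-.075),NRo=(-.112,-.087),FR=(.0997,-.075+s),FL=(.0997,.075+s))
PR=np.array(corner["FR"])+[-.004,.0042];PL=np.array(corner["FL"])+[-.004,-.0038]
for n,P in (("NLo",PR),("NRo",PL)):
    N=W(corner[n]);P=W(P);d=P-N;L=np.linalg.norm(d);d/=L
    print(n,N.round(4),"home peg",P.round(4),"L",L.round(4),"yaw",np.degrees(np.arctan2(d[1],d[0])).round(2),"d",d.round(4),"grip pre@L0=.236",(N+.2315*d).round(4))
E
python3 tgt.py
python3 - <<'E'
from h import *
# measure rule now
s=st();c=bot.capture("top");crop(c,350,150,420,300,4,"t3.png")
E
```

```text
NLo [0.4565 0.1564] home peg [0.6806 0.0369] L 0.2541 yaw -28.07 d [ 0.8824 -0.4706] grip pre@L0=.236 [0.6607 0.0475]
NRo [ 0.4779 -0.0163] home peg [0.6631 0.1778] L 0.2682 yaw 46.34 d [0.6904 0.7235] grip pre@L0=.236 [0.6378 0.1512]
t 4.4833 pos [ 0.5138 -0.2273  0.1685] F [ 0.  -0.6 -3.6] op 0.298
[[ 0.998  0.002 -0.056]
 [ 0.056 -0.001  0.998]
 [ 0.002 -1.    -0.001]]
```

View pics/t3.png

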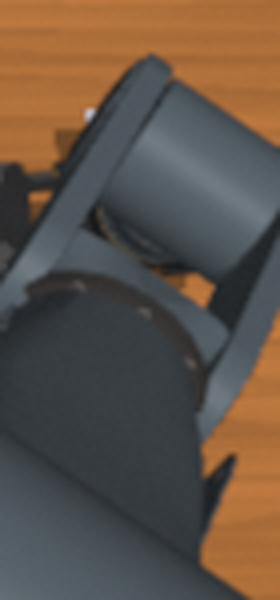

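```bash
python3 -m pendant '[[[0.8,0,1.3],[0,0,0],1],[[1.62,0,2.66],[0,0,0],1],[[1.62,0,2.66],[0,0,0],1],[[1.62,0,2.66],[0,0,0],1],[[1.62,0,2.66],[0,0,0],1],[[1.62,0,2.66],[0,0,0],1],[[1.62,0,2.66],[0,0,0],1],[[1.62,0,2.66],[0,0,0],1],[[1.62,0,2.66],[0,0,0],1],[[1.62,0,2.66],[0,0,0],1],[[0.8,0,1.3],[0,0.06,0],1],[[0,0,0],[0,0.09,0],1],[[0,0,0],[0,0.09,0],1],[[0,0,0],[0,0.09,0],1],[[0,0,0],[0,0.09,0],1],[[0,0,0],[0,0.08,0],1],[[0,0,0],[0,0.046,0],1],[[0,0,0],[0,0,0],1]]'
python3 -c "
from h import *
st()
c=bot.capture('wrist');cv2.imwrite('pics/w4.png',c['img'][:,:,::-1])
c=bot.capture('side');crop(c,200,170,400,320,4,'s5.png')
c=bot.capture('top');crop(c,200,120,340,260,4,'t4.png')"
```

```text
time_s: 6.03
position: [0.659, 0.0469, 0.1655]
tcp_rot: [[0.882, -0.004, 0.471], [-0.471, 0.0, 0.882], [-0.004, -1.0, -0.002]]
force: [-0.3, -0.8, -2.4]
opening: 0.298
t 6.0333 pos [0.659  0.0469 0.1655] F [-0.3 -0.8 -2.4] op 0.298
[[ 0.882 -0.004  0.471]
 [-0.471  0.     0.882]
 [-0.004 -1.    -0.002]]
```

View pics/w4.png

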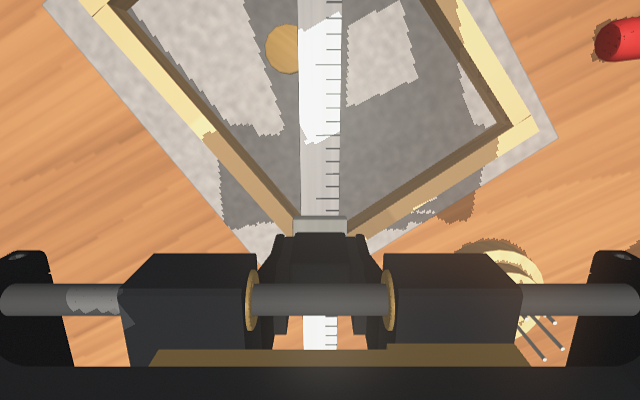

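View pics/s5.png

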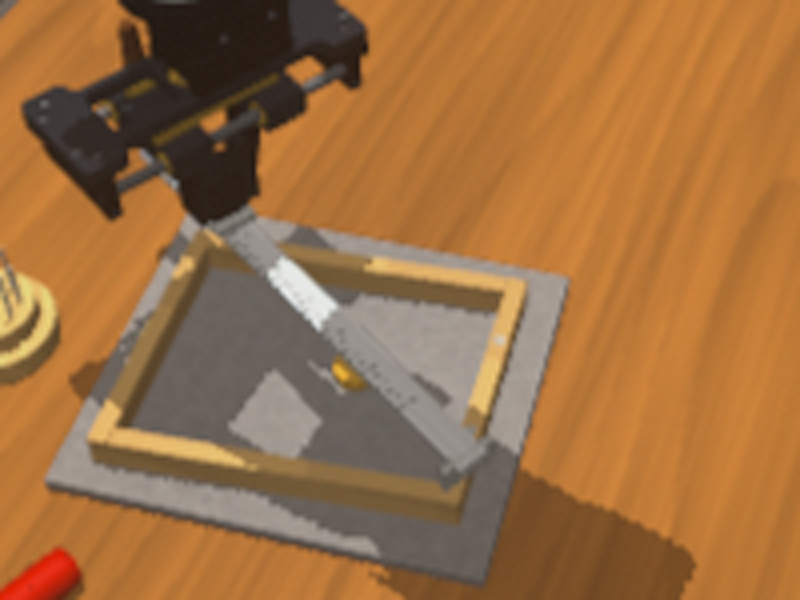

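View pics/t4.png

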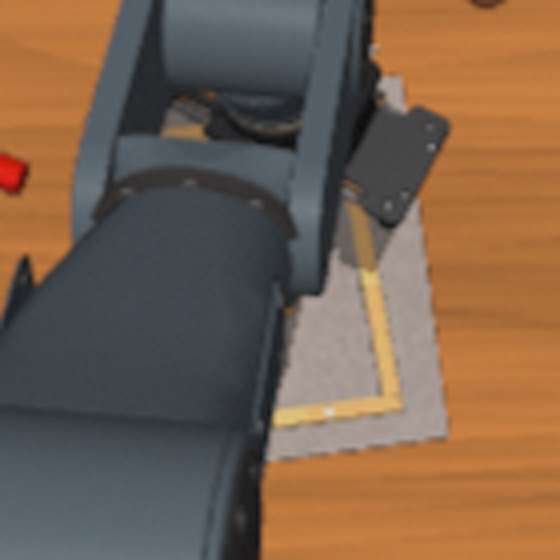

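```bash
cat > pl.py <<'E'
from h import *
import sys
L=float(sys.argv[1]);dz=float(sys.argv[2]);nm=sys.argv[3]
s=st();p=s["position"];d=s["tcp_rot"][:,0];n=np.array([-d[1],d[0],0]);zf=p[2]-.0985
c=bot.capture("side")
o=np.array([p[0],p[1],zf])-L*np.array([d[0],d[1],0])+[0,0,dz]
pts=[proj(c,o+n*w+np.array([d[0],d[1],0])*t+[0,0,z]) for w in(-.018,.018) for t in(-.005,0) for z in(0,.018)]
pts+=[proj(c,o+n*w+np.array([d[0],d[1],0])*t+[0,0,.018-dz*t/L]) for w in(-.01,.01) for t in (.1,.15,.2)]
ct=pts[0].astype(int);print(ct, o)
crop(c,max(0,ct[0]-60),ct[1]-60,ct[0]+40,ct[1]+30,7,nm,pts)
E
python3 pl.py .236 0 s6.png
```

```text
t 6.1833 pos [0.6595 0.0468 0.1665] F [-0.1  0.6 -1.3] op 0.294
[[ 0.883 -0.002  0.469]
 [-0.469  0.     0.883]
 [-0.002 -1.    -0.001]]
[324 284] [0.45116004 0.15762448 0.06795641]
```

View pics/s6.png

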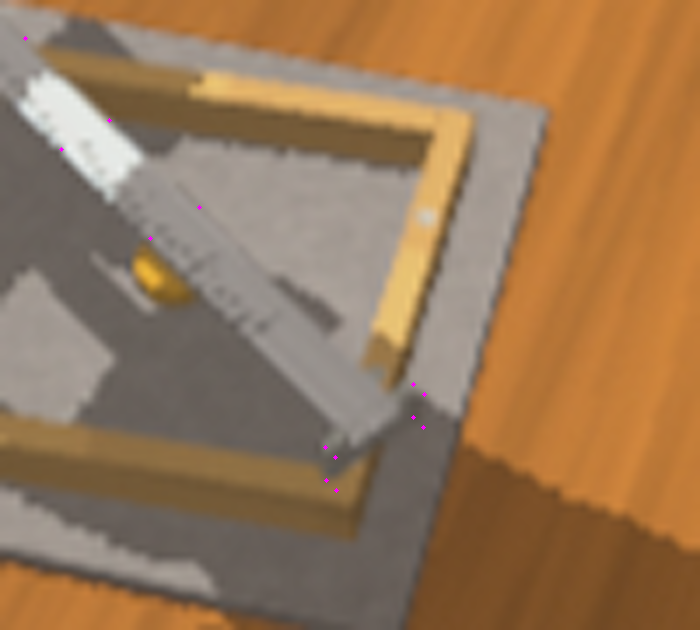

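```bash
python3 pl.py .232 0 s7.png
```

```text
t 6.2333 pos [0.6597 0.0468 0.1668] F [-0.2  0.4 -1.5] op 0.296
[[ 0.883 -0.002  0.47 ]
 [-0.47   0.     0.883]
 [-0.002 -1.    -0.001]]
[322 283] [0.45486432 0.15577862 0.06825607]
```

View pics/s7.png

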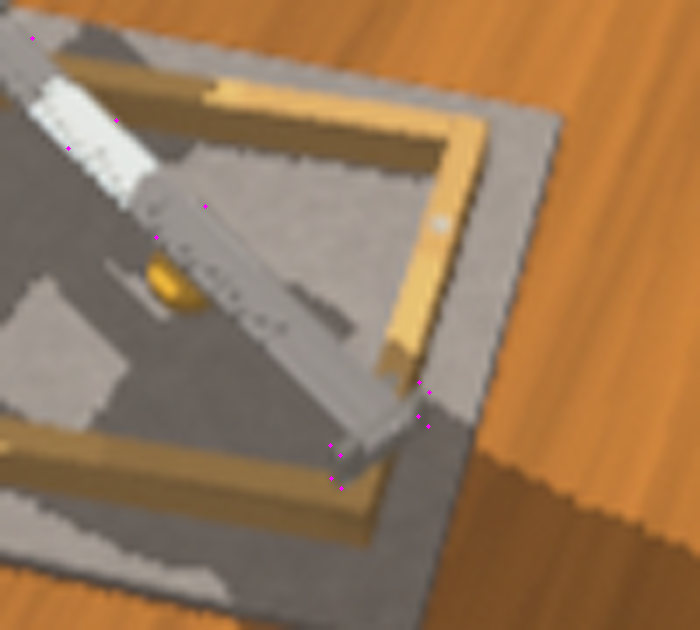

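```bash
python3 -m pendant '[[[-0.14,1,0.05],[0,0,0],1],[[0,1,0],[0,0,0],1],[[0,1,0],[0,0,0],1],[[0,0,0],[0,0,0],1]]'
python3 - <<'E'
from h import *
s=st()
c=bot.capture("side");crop(c,215,190,365,310,5,"s8.png",[proj(c,[.4565,.1564,.032])])
c=bot.capture('wrist');cv2.imwrite('pics/w5.png',c['img'][:,:,::-1])
E
```

```text
time_s: 6.62
position: [0.6572, 0.0481, 0.1345]
tcp_rot: [[0.882, -0.006, 0.47], [-0.47, 0.001, 0.882], [-0.005, -1.0, -0.002]]
force: [-0.7, -0.6, -2.2]
opening: 0.3
t 6.6167 pos [0.6572 0.0481 0.1345] F [-0.7 -0.6 -2.2] op 0.3
[[ 0.882 -0.006  0.47 ]
 [-0.47   0.001  0.882]
 [-0.005 -1.    -0.002]]
```

View pics/s8.png

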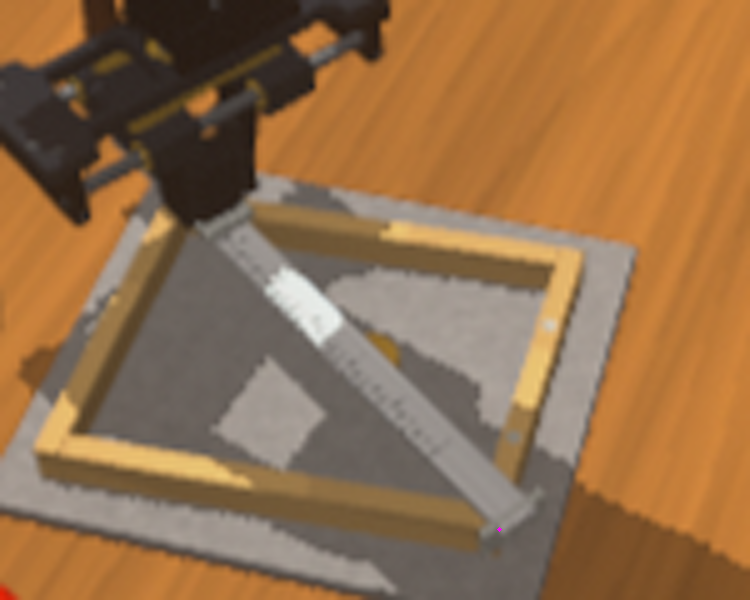

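View pics/w5.png

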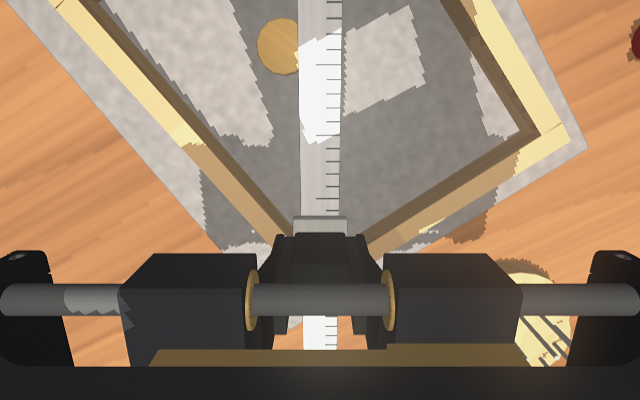

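Run:
```python
from h import *
c=bot.capture("side");i0=cv2.imread("pics/side0.png")[:,:,::-1];c0=dict(c);c0["img"]=i0
from tgt import W
pts=[proj(c,[*W(p),z]) for p in [(-.112,.087),(-.112,-.087),(.1117,.0985),(.1117,-.0755)] for z in (.032,.01)]+[proj(c,[*W(p),.01]) for p in [(-.135,.1175),(-.135,-.1175),(.135,.1175),(.135,-.1175)]]
crop(c0,210,220,350,315,5,"s9.png",pts)
```

```text
NLo [0.4565 0.1564] home peg [0.6806 0.0369] L 0.2541 yaw -28.07 d [ 0.8824 -0.4706] grip pre@L0=.236 [0.6607 0.0475]
NRo [ 0.4779 -0.0163] home peg [0.6631 0.1778] L 0.2682 yaw 46.34 d [0.6904 0.7235] grip pre@L0=.236 [0.6378 0.1512]
```

View pics/s9.png

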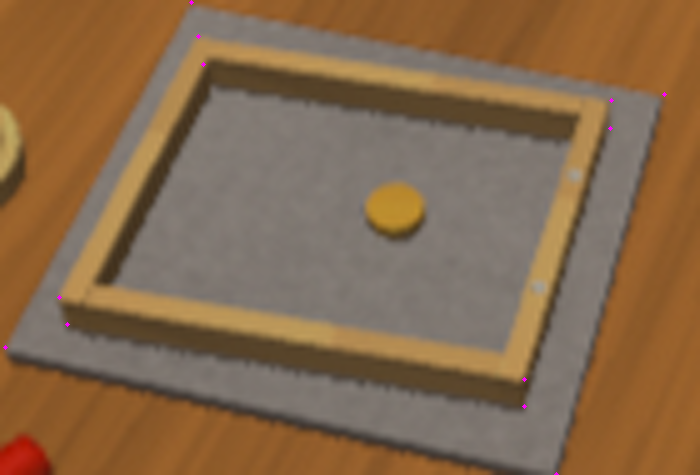

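```bash
python3 -m pendant '[[[0.1,0,0],[0,0,0],1],[[0,0.5,0],[0,0,0],1],[[0,0.5,0],[0,0,0],1],[[0,0,0],[0,0,0],1],[[0,0,0],[0,0,0],1]]'
python3 - <<'E'
from h import *
s=st()
c=bot.capture("side");crop(c,285,250,365,310,9,"s10.png",[proj(c,[.4565,.1564,.032]),proj(c,[.4565,.1564,.01])])
E
```

```text
time_s: 7.18
position: [0.6597, 0.0475, 0.1273]
tcp_rot: [[0.882, -0.001, 0.47], [-0.47, 0.0, 0.882], [-0.001, -1.0, -0.0]]
force: [-0.3, -0.2, -2.5]
opening: 0.296
t 7.1833 pos [0.6597 0.0475 0.1273] F [-0.3 -0.2 -2.5] op 0.296
[[ 0.882 -0.001  0.47 ]
 [-0.47   0.     0.882]
 [-0.001 -1.    -0.   ]]
```

View pics/s10.png

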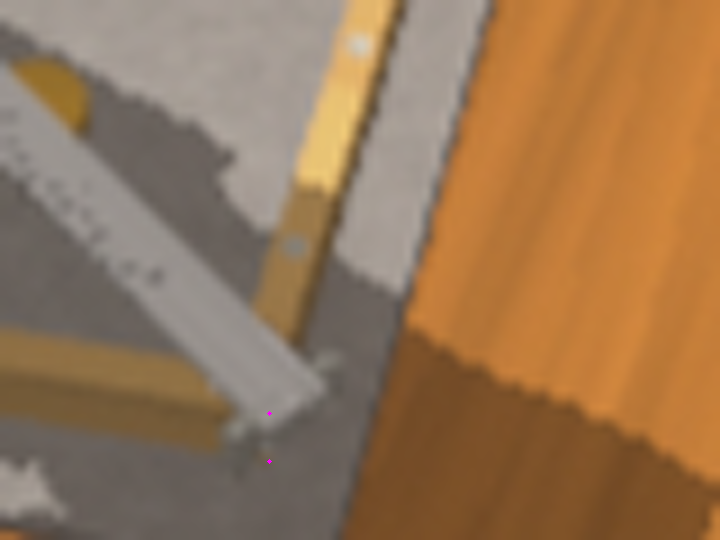

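```bash
python3 -m pendant '[[[0,0.3,0],[0,0,0],1],[[0,0.2,0],[0,0,0],1],[[0,0,0],[0,0,0],1]]'; python3 -m pendant '[[[0,0.15,0],[0,0,0],1],[[0,0,0],[0,0,0],1],[[0,0,0],[0,0,0],1]]'; python3 -c "
from h import *
st()"
```

```text
time_s: 7.48
position: [0.6598, 0.0475, 0.1223]
tcp_rot: [[0.882, -0.001, 0.47], [-0.47, 0.0, 0.882], [-0.001, -1.0, -0.0]]
force: [-0.0, -0.8, -2.2]
opening: 0.299
time_s: 7.73
position: [0.66, 0.0475, 0.1212]
tcp_rot: [[0.882, -0.0, 0.47], [-0.47, -0.0, 0.882], [-0.0, -1.0, -0.0]]
force: [0.5, -0.4, -1.4]
opening: 0.297
t 7.7333 pos [0.66   0.0475 0.1212] F [ 0.5 -0.4 -1.4] op 0.297
[[ 0.882 -0.     0.47 ]
 [-0.47  -0.     0.882]
 [-0.    -1.    -0.   ]]
```

```bash
python3 -m pendant '[[[0.2,0.1,0],[0,0,0],1],[[0.3,0,0],[0,0,0],1],[[0.3,0,0],[0,0,0],1],[[0.3,0,0],[0,0,0],1],[[0.2,0,0],[0,0,0],1],[[0,0,0],[0,0,0],1]]'; python3 -m pendant '[[[0.1,0,0],[0,0,0],1],[[0.1,0,0],[0,0,0],1],[[0.1,0,0],[0,0,0],1],[[0.1,0,0],[0,0,0],1],[[0,0,0],[0,0,0],1]]'; python3 -c "
from h import *
st();
c=bot.capture('wrist');cv2.imwrite('pics/w6.png',c['img'][:,:,::-1])
c=bot.capture('side');crop(c,215,190,365,310,5,'s11.png')
"
```

```text
time_s: 8.23
position: [0.672, 0.041, 0.1203]
tcp_rot: [[0.882, 0.0, 0.471], [-0.471, -0.0, 0.882], [0.001, -1.0, 0.0]]
force: [-1.1, 0.5, -3.0]
opening: 0.296
time_s: 8.65
position: [0.6752, 0.0394, 0.1203]
tcp_rot: [[0.882, 0.0, 0.47], [-0.47, -0.0, 0.882], [0.0, -1.0, 0.0]]
force: [-1.3, 0.3, -2.5]
opening: 0.293
t 8.65 pos [0.6752 0.0394 0.1203] F [-1.3  0.3 -2.5] op 0.293
[[ 0.882  0.     0.47 ]
 [-0.47  -0.     0.882]
 [ 0.    -1.     0.   ]]
```

View pics/w6.png

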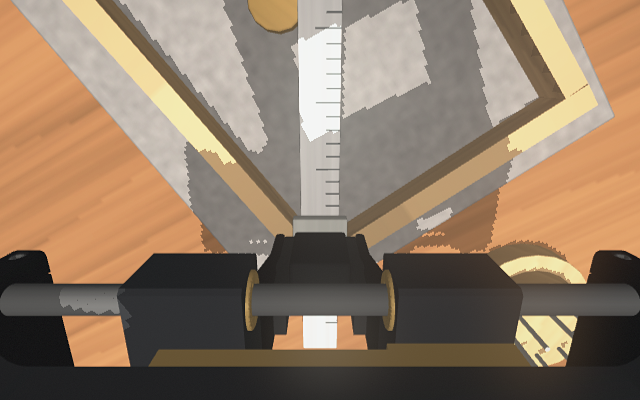

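View pics/s11.png

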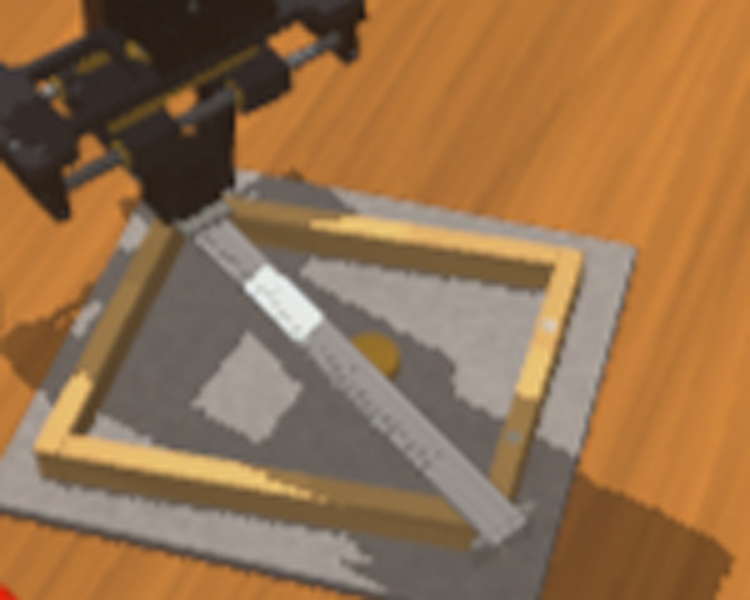

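```bash
python3 -m pendant '[[[0.1,0,0],[0,0,0],1],[[0.1,0,0],[0,0,0],1],[[0.1,0,0],[0,0,0],1],[[0,0,0],[0,0,0],1]]'; python3 -m pendant '[[[0.1,0,0],[0,0,0],1],[[0,0,0],[0,0,0],1]]';python3 -m pendant '[[[0.1,0,0],[0,0,0],1],[[0,0,0],[0,0,0],1]]'
```

```text
time_s: 9.08
position: [0.678, 0.0379, 0.1203]
tcp_rot: [[0.882, 0.0, 0.47], [-0.47, -0.0, 0.882], [0.0, -1.0, 0.0]]
force: [-1.3, 1.2, -1.6]
opening: 0.299
time_s: 9.25
position: [0.6787, 0.0375, 0.1202]
tcp_rot: [[0.882, 0.0, 0.47], [-0.47, -0.0, 0.882], [0.0, -1.0, 0.0]]
force: [-1.2, -0.2, -1.3]
opening: 0.296
time_s: 9.42
position: [0.6796, 0.037, 0.1203]
tcp_rot: [[0.882, 0.0, 0.47], [-0.47, -0.0, 0.882], [0.0, -1.0, 0.0]]
force: [-1.2, 0.1, -1.9]
opening: 0.297
```

```bash
python3 -m pendant '[[[0.1,0,0],[0,0,0],1],[[0,0,0],[0,0,0],1]]'; python3 -m pendant '[[[0.05,0,0],[0,0,0],1],[[0,0,0],[0,0,0],1]]'
```

```text
time_s: 9.58
position: [0.6801, 0.0369, 0.1201]
tcp_rot: [[0.882, -0.001, 0.471], [-0.471, 0.001, 0.882], [-0.001, -1.0, 0.0]]
force: [-2.1, 1.8, -1.4]
opening: 0.294
time_s: 9.75
position: [0.6803, 0.0368, 0.1201]
tcp_rot: [[0.882, -0.001, 0.47], [-0.47, 0.001, 0.882], [-0.002, -1.0, -0.0]]
force: [-2.7, 2.6, -0.8]
opening: 0.299
```

```bash
python3 -m pendant '[[[0.05,0,0],[0,0,0],1],[[0,0,0],[0,0,0],1],[[0,0,0],[0,0,0],1]]'; python3 -m pendant '[[[0.03,0,0],[0,0,0],1],[[0,0,0],[0,0,0],1],[[0,0,0],[0,0,0],1]]'
python3 -c "
from h import *
st();
c=bot.capture('wrist');cv2.imwrite('pics/w7.png',c['img'][:,:,::-1])
c=bot.capture('side');crop(c,285,250,365,310,9,'s12.png')
crop(c,220,210,310,290,8,'s12b.png')
c=bot.capture('top');crop(c,200,120,340,260,4,'t5.png')
"
```

```text
time_s: 10.0
position: [0.6805, 0.0367, 0.12]
tcp_rot: [[0.882, -0.002, 0.47], [-0.47, 0.001, 0.882], [-0.002, -1.0, -0.0]]
force: [-2.9, 3.9, -2.4]
opening: 0.293
time_s: 10.25
position: [0.6806, 0.0367, 0.12]
tcp_rot: [[0.882, -0.002, 0.47], [-0.47, 0.001, 0.882], [-0.003, -1.0, -0.0]]
force: [-3.8, 4.3, -0.9]
opening: 0.296
t 10.25 pos [0.6806 0.0367 0.12  ] F [-3.8  4.3 -0.9] op 0.296
[[ 0.882 -0.002  0.47 ]
 [-0.47   0.001  0.882]
 [-0.003 -1.    -0.   ]]
```

View pics/w7.png

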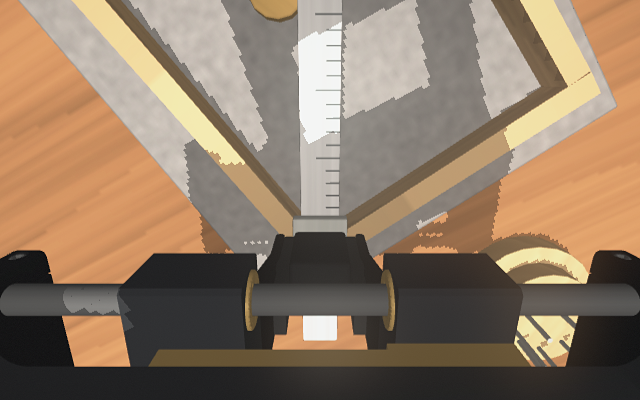

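View pics/s12.png

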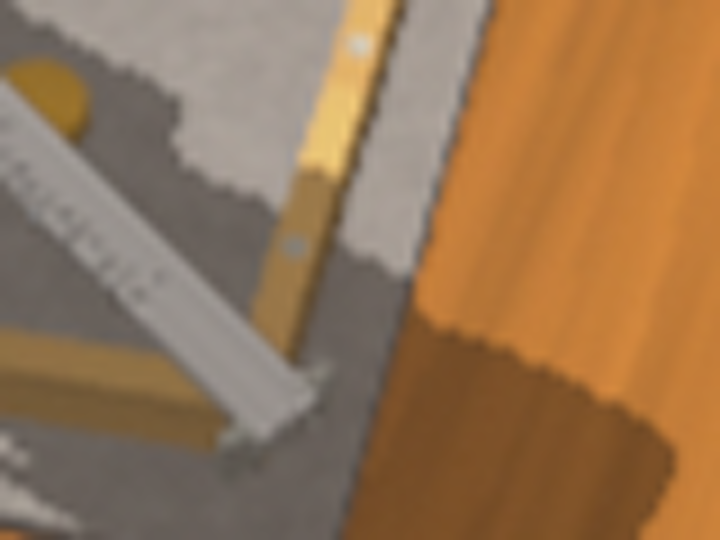

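View pics/s12b.png

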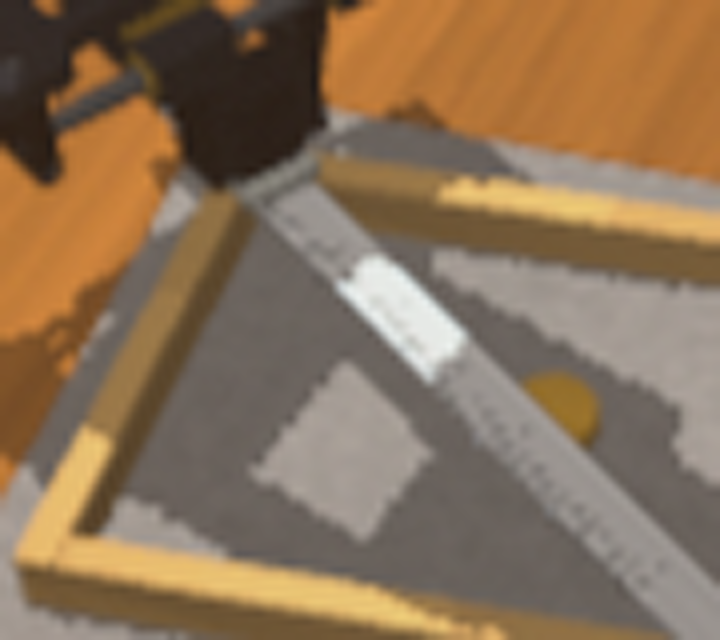

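```bash
python3 -m pendant '[[[-0.1,0,0],[0,0,0],1],[[0,-0.5,0],[0,0,0],1],[[0,-1.5,0],[0,0,0],1],[[0,-2,0],[0,0,0],1],[[0,-2,0],[0,0,0],1],[[-1.5,0,1.8],[0,0,0],1],[[-1.8,0,2.0],[0,0,0],1],[[-1.8,0,2.0],[0,0,0],1],[[-1.8,0,2.0],[0,0,0],1],[[-1.7,0,2.03],[0,0,0],1],[[0,0,0],[0,0,0],1]]'
python3 -m pendant '[[[0,0,0],[0,-0.05,0],1],[[0,0,0],[0,-0.09,0],1],[[0,0,0],[0,-0.09,0],1],[[0,0,0],[0,-0.09,0],1],[[0,0,0],[0,-0.09,0],1],[[0,0,0],[0,-0.09,0],1],[[0,0,0],[0,-0.09,0],1],[[0,0,0],[0,-0.09,0],1],[[0,0,0],[0,-0.09,0],1],[[0,0,0],[0,-0.09,0],1],[[0,0,0],[0,-0.09,0],1],[[0,0,0],[0,-0.09,0],1],[[0,0,0],[0,-0.09,0],1],[[0,0,0],[0,-0.09,0],1],[[0,0,0],[0,-0.0785,0],1],[[0,0,0],[0,0,0],1],[[0,0,0],[0,0,0],1]]'
python3 -c "
from h import *
st();
c=bot.capture('wrist');cv2.imwrite('pics/w8.png',c['img'][:,:,::-1])
c=bot.capture('side');crop(c,200,150,390,310,4,'s13.png')
"
```

```text
time_s: 11.32
position: [0.6513, 0.168, 0.1815]
tcp_rot: [[0.884, 0.004, 0.467], [-0.467, 0.002, 0.884], [0.003, -1.0, 0.004]]
force: [0.1, -0.1, -2.1]
opening: 0.296
time_s: 12.73
position: [0.6524, 0.1629, 0.1811]
tcp_rot: [[0.692, 0.004, -0.722], [0.722, -0.0, 0.692], [0.002, -1.0, -0.003]]
force: [0.2, -0.5, -2.0]
opening: 0.298
t 12.7333 pos [0.6524 0.1629 0.1811] F [ 0.2 -0.5 -2. ] op 0.298
[[ 0.692  0.004 -0.722]
 [ 0.722 -0.     0.692]
 [ 0.002 -1.    -0.003]]
```

View pics/w8.png

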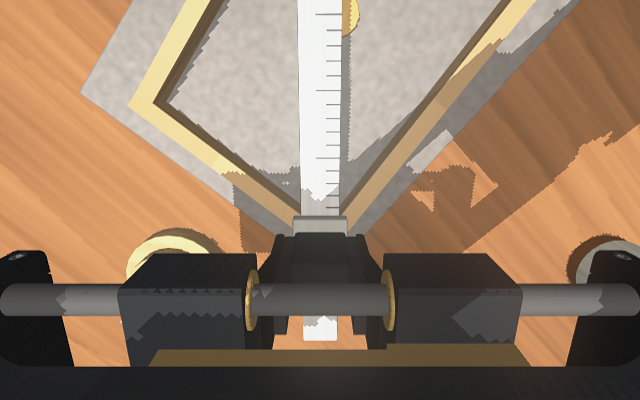

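View pics/s13.png

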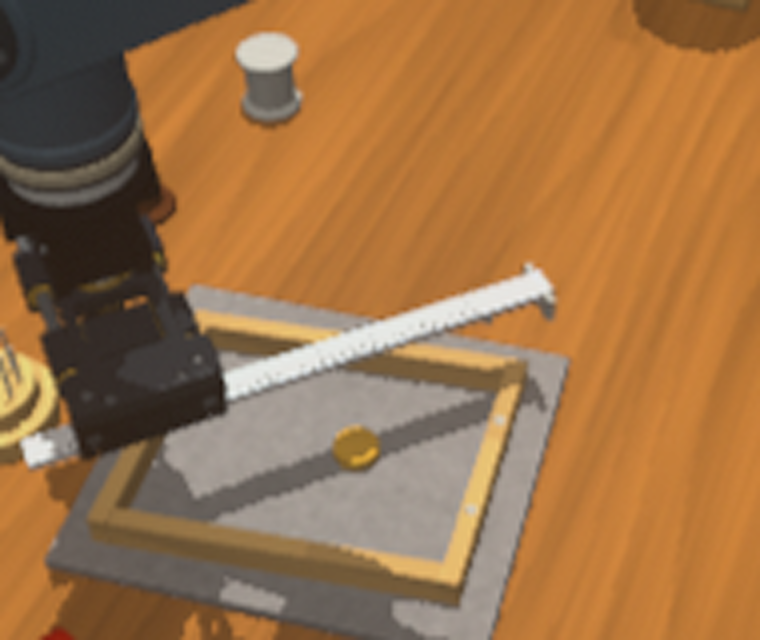

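```bash
python3 -m pendant '[[[-0.05,1,0.25],[0,0,0],1],[[0,1.5,0],[0,0,0],1],[[0,1.5,0],[0,0,0],1],[[0,0.7,0],[0,0,0],1],[[0,0,0],[0,0,0],1],[[0,0,0],[0,0,0],1]]'
python3 - <<'E'
from h import *
s=st();p=s["position"];d=s["tcp_rot"][:2,0]
N=np.array([.4779,-.0163]);o=p[:2]-.2537*d
print("tip along",(N-o)@d,"lat",(N-o)@[-d[1],d[0]])
c=bot.capture("side");crop(c,290,210,370,280,9,"s14.png",[proj(c,[*N,.032]),proj(c,[*N,.01])])
E
```

```text
time_s: 13.33
position: [0.6486, 0.1651, 0.1326]
tcp_rot: [[0.691, -0.001, -0.723], [0.723, -0.0, 0.691], [-0.001, -1.0, 0.001]]
force: [0.7, 0.2, -1.9]
opening: 0.298
t 13.3333 pos [0.6486 0.1651 0.1326] F [ 0.7  0.2 -1.9] op 0.298
[[ 0.691 -0.001 -0.723]
 [ 0.723 -0.     0.691]
 [-0.001 -1.     0.001]]
tip along 0.004614131000910645 lat -0.0018178233111595722
```

View pics/s14.png

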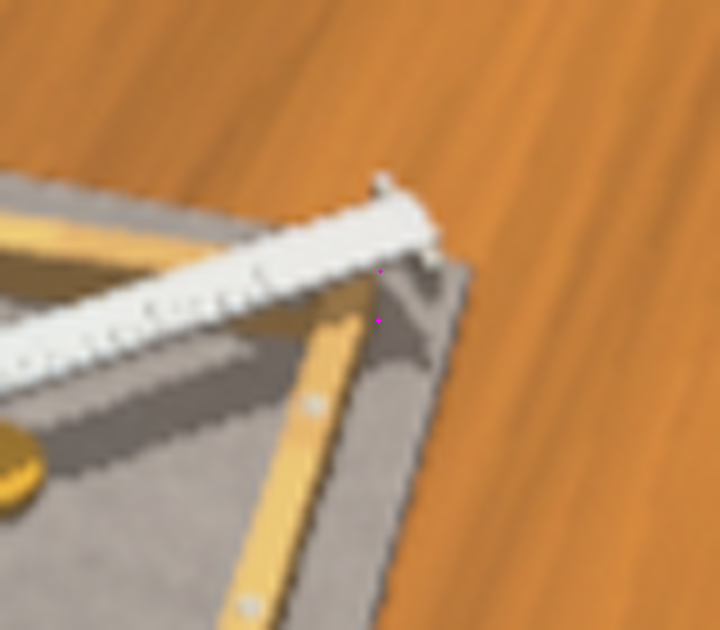

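```bash
python3 -m pendant '[[[0,0.4,-0.1],[0,0,0],1],[[0,0.4,0],[0,0,0],1],[[0,0,0],[0,0,0],1]]'; python3 -m pendant '[[[0,0.25,0],[0,0,0],1],[[0,0.15,0],[0,0,0],1],[[0,0,0],[0,0,0],1],[[0,0,0],[0,0,0],1]]'
python3 - <<'E'
from h import *
s=st();p=s["position"];d=s["tcp_rot"][:2,0]
N=np.array([.4779,-.0163]);o=p[:2]-.2537*d
print("tip along",(N-o)@d,"lat",(N-o)@[-d[1],d[0]])
c=bot.capture("side");crop(c,290,210,370,280,9,"s15.png")
E
```

```text
time_s: 13.63
position: [0.6495, 0.1644, 0.125]
tcp_rot: [[0.691, -0.0, -0.723], [0.723, 0.0, 0.691], [0.0, -1.0, 0.0]]
force: [0.5, -0.4, -2.6]
opening: 0.299
time_s: 13.97
position: [0.6495, 0.1644, 0.1212]
tcp_rot: [[0.69, -0.0, -0.723], [0.723, 0.0, 0.69], [-0.0, -1.0, 0.0]]
force: [0.9, 0.1, -2.1]
opening: 0.296
t 13.9667 pos [0.6495 0.1644 0.1212] F [ 0.9  0.1 -2.1] op 0.296
[[ 0.69  -0.    -0.723]
 [ 0.723  0.     0.69 ]
 [-0.    -1.     0.   ]]
tip along 0.004521509918082513 lat -0.0006756968001647522
```

View pics/s15.png

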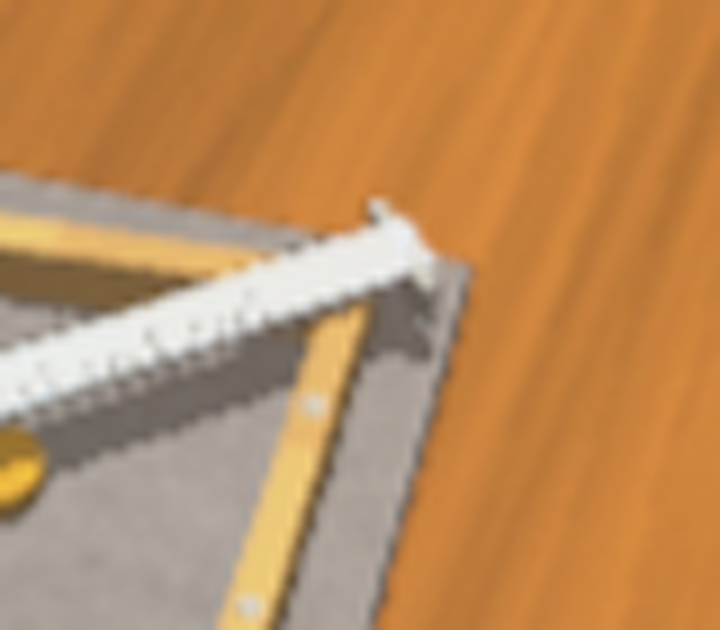

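```bash
python3 -m pendant '[[[0.2,0.05,0],[0,0,0],1],[[0.3,0,0],[0,0,0],1],[[0.3,0,0],[0,0,0],1],[[0.3,0,0],[0,0,0],1],[[0.2,0,0],[0,0,0],1],[[0.1,0,0],[0,0,0],1],[[0,0,0],[0,0,0],1]]'; python3 -m pendant '[[[0.1,0,0],[0,0,0],1],[[0.1,0,0],[0,0,0],1],[[0,0,0],[0,0,0],1]]'; python3 -m pendant '[[[0.1,0,0],[0,0,0],1],[[0,0,0],[0,0,0],1]]'
```

```text
time_s: 14.6
position: [0.6593, 0.1747, 0.1206]
tcp_rot: [[0.69, -0.0, -0.724], [0.724, -0.0, 0.69], [-0.0, -1.0, 0.0]]
force: [-1.0, -1.1, -1.6]
opening: 0.296
time_s: 14.85
position: [0.6607, 0.176, 0.1208]
tcp_rot: [[0.69, 0.0, -0.723], [0.723, -0.0, 0.69], [0.0, -1.0, -0.0]]
force: [-0.0, -1.2, -1.7]
opening: 0.297
time_s: 15.02
position: [0.6614, 0.1767, 0.1208]
tcp_rot: [[0.69, 0.0, -0.723], [0.723, 0.0, 0.69], [0.0, -1.0, -0.0]]
force: [-0.7, -0.7, -1.7]
opening: 0.295
```

```bash
python3 -m pendant '[[[0.08,0,0],[0,0,0],1],[[0,0,0],[0,0,0],1]]'
```

```text
time_s: 15.18
position: [0.6619, 0.1774, 0.1208]
tcp_rot: [[0.69, 0.0, -0.723], [0.723, 0.0, 0.69], [0.0, -1.0, -0.0]]
force: [0.0, -1.2, -2.7]
opening: 0.298
```

```bash
python3 -m pendant '[[[0.08,0,0],[0,0,0],1],[[0,0,0],[0,0,0],1]]';python3 -m pendant '[[[0.06,0,0],[0,0,0],1],[[0,0,0],[0,0,0],1]]';python3 -m pendant '[[[0.05,0,0],[0,0,0],1],[[0,0,0],[0,0,0],1]]'
```

```text
time_s: 15.35
position: [0.6625, 0.1779, 0.1208]
tcp_rot: [[0.69, 0.0, -0.723], [0.723, 0.0, 0.69], [0.0, -1.0, -0.0]]
force: [-0.6, -1.3, -1.6]
opening: 0.296
time_s: 15.52
position: [0.6626, 0.1782, 0.1207]
tcp_rot: [[0.69, -0.001, -0.723], [0.723, -0.0, 0.69], [-0.001, -1.0, 0.0]]
force: [-1.5, -0.9, -2.6]
opening: 0.295
time_s: 15.68
position: [0.6627, 0.1783, 0.1206]
tcp_rot: [[0.69, -0.001, -0.724], [0.724, -0.001, 0.69], [-0.001, -1.0, 0.0]]
force: [-2.5, -2.8, -1.2]
opening: 0.299
```

```bash
python3 -m pendant '[[[0.05,0,0],[0,0,0],1],[[0,0,0],[0,0,0],1]]';python3 -m pendant '[[[0.04,0,0],[0,0,0],1],[[0,0,0],[0,0,0],1],[[0,0,0],[0,0,0],1]]'; python3 -c "
from h import *
st();
c=bot.capture('wrist');cv2.imwrite('pics/w9.png',c['img'][:,:,::-1])
c=bot.capture('side');crop(c,290,210,370,280,9,'s16.png')
"
```

```text
time_s: 15.85
position: [0.6629, 0.1785, 0.1206]
tcp_rot: [[0.69, -0.002, -0.724], [0.724, -0.001, 0.69], [-0.002, -1.0, 0.001]]
force: [-3.0, -4.2, -0.9]
opening: 0.293
time_s: 16.1
position: [0.6629, 0.1785, 0.1205]
tcp_rot: [[0.69, -0.003, -0.724], [0.724, -0.001, 0.69], [-0.003, -1.0, 0.001]]
force: [-2.4, -4.8, -0.7]
opening: 0.295
t 16.1 pos [0.6629 0.1785 0.1205] F [-2.4 -4.8 -0.7] op 0.295
[[ 0.69  -0.003 -0.724]
 [ 0.724 -0.001  0.69 ]
 [-0.003 -1.     0.001]]
```

View pics/w9.png

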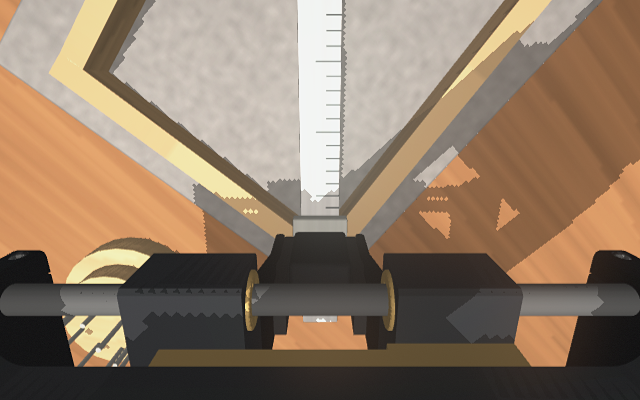

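View pics/s16.png

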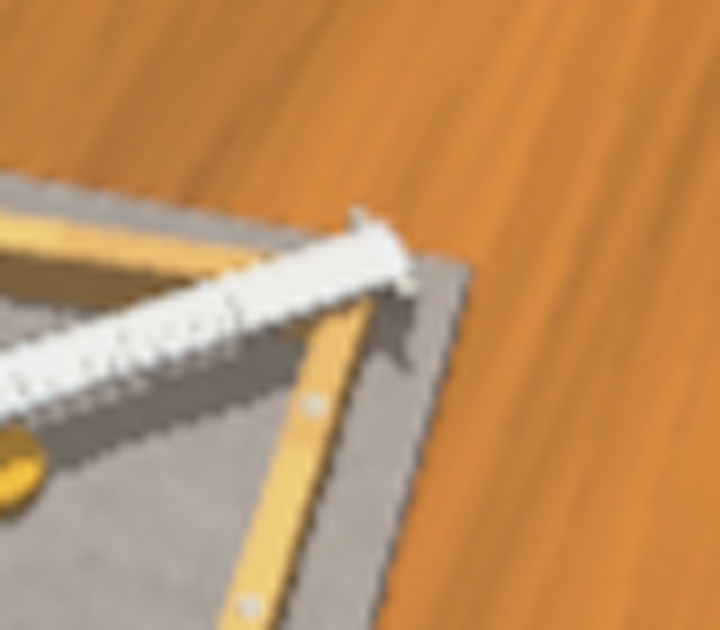

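```bash
python3 -m pendant '[[[-0.1,0,0],[0,0,0],1],[[0,-0.5,0],[0,0,0],1],[[0,-1.5,0],[0,0,0],1],[[0,-2,0],[0,0,0],1],[[0,-2,0],[0,0,0],1],[[-1.5,0,-0.7],[0,0,0],1],[[-3.3,0,-1.45],[0,0,0],1],[[-3.3,0,-1.45],[0,0,0],1],[[-3.3,0,-1.45],[0,0,0],1],[[-3.3,0,-1.45],[0,0,0],1],[[-3.3,0,-1.45],[0,0,0],1],[[-3.3,0,-1.45],[0,0,0],1],[[-3.3,0,-1.45],[0,0,0],1],[[-3.3,0,-1.45],[0,0,0],1],[[-3.3,0,-1.45],[0,0,0],1],[[-1.8,0,-0.75],[0,0,0],1],[[0,0,0],[0,0.05,0],1]]'
python3 -m pendant '[[[0,0,0],[0,0.09,0],1],[[0,0,0],[0,0.09,0],1],[[0,0,0],[0,0.09,0],1],[[0,0,0],[0,0.09,0],1],[[0,0,0],[0,0.09,0],1],[[0,0,0],[0,0.09,0],1],[[0,1,0],[0,0.09,0],1],[[0,2,0],[0,0.07,0],1],[[0,2,0],[0,0,0],1],[[0,1.5,0],[0,0,0],1],[[0,0,0],[0,0,0],1],[[0,0,0],[0,0,0],1]]'
```

```text
time_s: 17.62
position: [0.5422, -0.1627, 0.182]
tcp_rot: [[0.732, 0.004, -0.681], [0.681, -0.007, 0.732], [-0.002, -1.0, -0.007]]
force: [0.2, 0.8, -2.5]
opening: 0.299
time_s: 18.62
position: [0.5421, -0.1587, 0.1159]
tcp_rot: [[0.998, 0.0, -0.055], [0.055, -0.004, 0.998], [-0.0, -1.0, -0.004]]
force: [-0.4, 0.9, -0.8]
opening: 0.297
```

```bash
python3 -m pendant '[[[0,0.8,0],[0,0,0],1],[[0,0.5,0],[0,0,0],1],[[0,0.3,0],[0,0,0],1],[[0,0.1,0],[0,0,0],1],[[0,0,0],[0,0,0],1]]'
```

```text
time_s: 19.03
position: [0.5411, -0.1587, 0.0989]
tcp_rot: [[0.998, -0.002, -0.056], [0.056, -0.004, 0.998], [-0.002, -1.0, -0.004]]
force: [0.8, 0.6, -1.4]
opening: 0.299
```

```bash
python3 -m pendant '[[[0,0,0],[0,0,0],0.4],[[0,0,0],[0,0,0],0.4],[[0,0,0],[0,0,0],0.4],[[0,-2,0],[0,0,0],0.4],[[0,-3,0],[0,0,0],0.4],[[0,-3,0],[0,0,0],0.4],[[-4,-2,0],[0,0,0],0.4],[[-4,0,0],[0,0,0],0.4],[[-4,0,0],[0,0,0],0.4],[[0,0,0],[0,0,0],0.4]]'
cat > chk.py <<'E'
from h import *
from fr import measure
from rule import frame
import sys
c=bot.capture("top");cv2.imwrite(f"pics/{sys.argv[1]}.png",c["img"][:,:,::-1])
b,B,r,Rr=measure(c,(215,130,320,245))
o,a,bb=frame(B);y=(a+bb)/2;print(o,np.degrees(y))
M=np.array([[np.cos(y),-np.sin(y)],[np.sin(y),np.cos(y)]])
F=(Rr[:,:2]-o)@M;print(F.round(4).tolist(),"s",(F[0,1]+F[3,1]-F[1,1]-F[2,1])/2)
n=np.cross
E
python3 chk.py t6; python3 -c "
from h import *
s=st();print(np.round(s['joint_positions'],1))"
```

```text
time_s: 19.87
position: [0.4154, -0.1612, 0.1973]
tcp_rot: [[0.998, -0.013, -0.054], [0.054, 0.003, 0.999], [-0.013, -1.0, 0.004]]
force: [-1.2, 0.9, -0.6]
opening: 0.596
[0.57832675 0.08389403] 7.091715675477202
[[0.1118, -0.0752], [-0.112, -0.0876], [-0.1121, 0.0864], [0.1117, 0.0983]] s 0.01216453824022587
t 19.9167 pos [ 0.4195 -0.1631  0.1977] F [ 2.2 -0.1 -0.2] op 0.603
[[ 0.999 -0.007 -0.053]
 [ 0.053 -0.     0.999]
 [-0.007 -1.    -0.   ]]
[ -35.4   26.3  111.7   -0.4   42.2 -128.2]
```

View pics/t6.png

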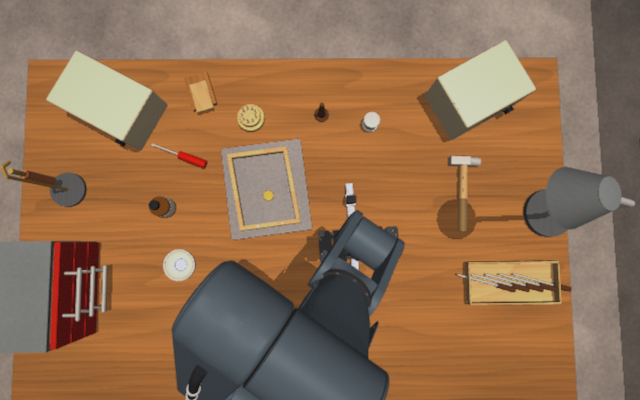

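```bash
python3 -m pendant '[[[1.5,0,1.1],[0,0,0],0.5],[[2.8,0,2.1],[0,0,0],0.5],[[2.8,0,2.1],[0,0,0],0.5],[[2.8,0,2.1],[0,0,0],0.5],[[2.8,0,2.1],[0,0,0],0.5],[[2.8,0,2.1],[0,0,0],0.5],[[2.8,0,2.1],[0,0,0],0.5],[[2.8,0,2.1],[0,0,0],0.5],[[2.8,0,2.1],[0,0,0],0.5],[[2.8,0,2.1],[0,0,0],0.5],[[1.3,0,1.0],[0,0,0],0.5]]'
python3 -m pendant '[[[0,0,0],[0,0.1,0],0.5],[[0,0,0],[0,0.1,0],0.5],[[0,0,0],[0,0.1,0],0.5],[[0,0,0],[0,0.1,0],0.5],[[0,0,0],[0,0.1,0],0.5],[[0,0,0],[0,0.1,0],0.5],[[0,0,0],[0,0.1,0],0.5],[[0,0,0],[0,0.1,0],0.5],[[0,0,0],[0,0.1,0],0.5],[[0,0,0],[0,0.1,0],0.5],[[0,0,0],[0,0.1,0],0.5],[[0,0,0],[0,0.1,0],0.5],[[0,0,0],[0,0.1,0],0.5],[[0,0,0],[0,0.1,0],0.5],[[0,0,0],[0,0.1,0],0.5],[[0,0,0],[0,0,0],0.5]]'
python3 -c "
from h import *
st();
c=bot.capture('wrist');cv2.imwrite('pics/w10.png',c['img'][:,:,::-1])
c=bot.capture('side');cv2.imwrite('pics/s17.png',c['img'][:,:,::-1])
c=bot.capture('top');crop(c,190,70,390,270,3,'t7.png')
"
```

```text
time_s: 20.83
position: [0.696, 0.064, 0.1967]
tcp_rot: [[0.998, 0.004, -0.058], [0.058, -0.003, 0.998], [0.003, -1.0, -0.003]]
force: [-0.1, -0.3, 0.0]
opening: 0.501
time_s: 22.17
position: [0.6928, 0.0609, 0.1963]
tcp_rot: [[0.125, -0.001, 0.992], [-0.992, -0.004, 0.125], [0.004, -1.0, -0.001]]
force: [0.4, 0.5, 0.2]
opening: 0.502
t 22.1667 pos [0.6928 0.0609 0.1963] F [0.4 0.5 0.2] op 0.502
[[ 0.125 -0.001  0.992]
 [-0.992 -0.004  0.125]
 [ 0.004 -1.    -0.001]]
```

View pics/w10.png

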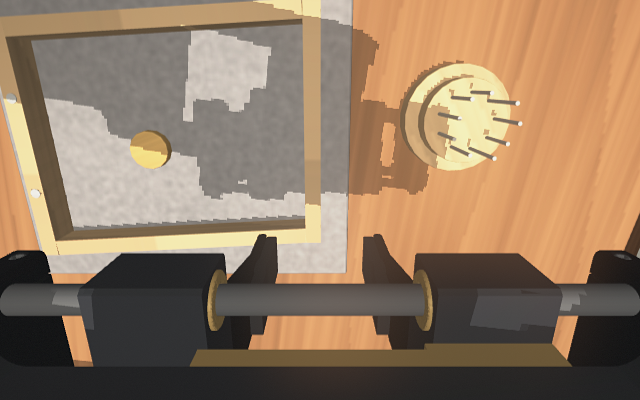

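View pics/s17.png

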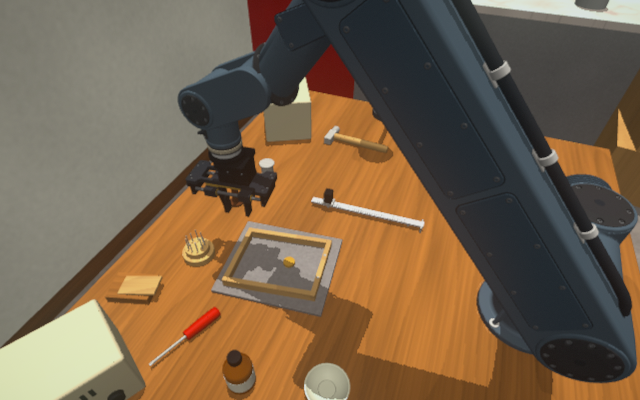

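View pics/t7.png

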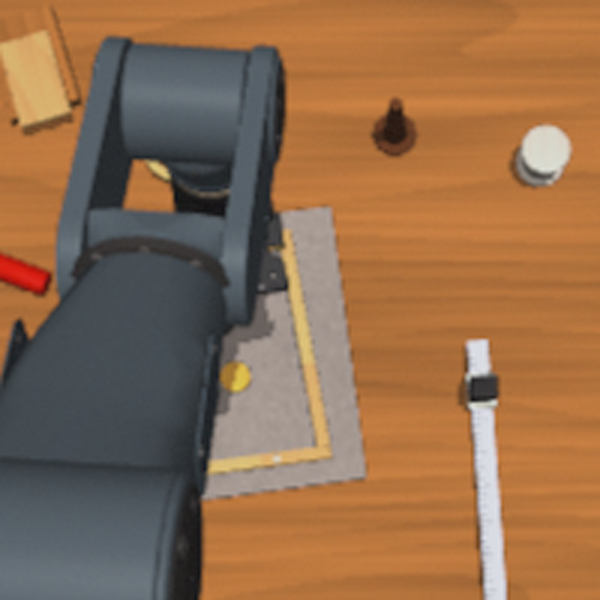

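```bash
python3 - <<'E' | tail -3
from h import *
from tgt import W
c=bot.capture("wrist")
P=[W((.1057,-.037)),W((.1057,-.075)),W((.1117,-.075)),W((.0997,-.0635))]
pts=[proj(c,[*p,.032]) for p in P];print(np.round(pts))
crop(c,200,180,440,300,3,"w11.png",pts)
E
```

```text
[313. 244.]
 [321. 244.]
 [306. 230.]]
```

View pics/w11.png

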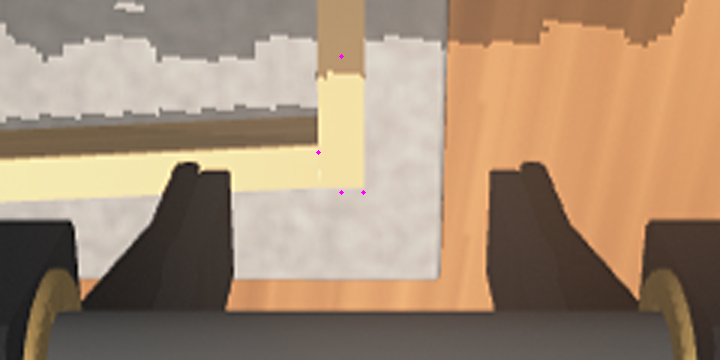

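```bash
python3 -m pendant '[[[0,2,-0.25],[0,0,0],0.5],[[0,2.5,-0.25],[0,0,0],0.5],[[0,2.5,0],[0,0,0],0.5],[[0,2,0],[0,0,0],0.5],[[0,1.5,0],[0,0,0],0.5],[[0,0,0],[0,0,0],0.5],[[0,0,0],[0,0,0],0.5]]'
```

```text
time_s: 22.95
position: [0.6866, 0.0595, 0.0906]
tcp_rot: [[0.127, -0.003, 0.992], [-0.992, -0.004, 0.127], [0.003, -1.0, -0.004]]
force: [-0.4, 1.4, 0.9]
opening: 0.499
```

```bash
python3 -m pendant '[[[0,0.1,0.1],[0,0,0],0.6],[[0,0,0],[0,0,0],0.8],[[0,0,0],[0,0,0],1],[[0,0,0],[0,0,0],1],[[0,0,0],[0,0,0],1],[[0,0,0],[0,0,0],1],[[0,0,0],[0,0,0],1],[[0,0,0],[0,0,0],1]]'
```

```text
time_s: 23.62
position: [0.6876, 0.0595, 0.0907]
tcp_rot: [[0.126, -0.002, 0.992], [-0.992, -0.004, 0.126], [0.003, -1.0, -0.003]]
force: [-1.3, 0.5, 3.1]
opening: 0.134
```

```bash
python3 -m pendant '[[[0.2,0,0],[0,0,0],1],[[0.2,0,0],[0,0,0],1],[[0.2,0,0],[0,0,0],1],[[0.2,0,0],[0,0,0],1],[[0.2,0,0],[0,0,0],1],[[0,0,0],[0,0,0],1],[[0,0,0],[0,0,0],1]]'
```

```text
time_s: 24.2
position: [0.6883, 0.054, 0.0906]
tcp_rot: [[0.125, -0.003, 0.992], [-0.992, 0.003, 0.125], [-0.004, -1.0, -0.002]]
force: [-1.4, 11.7, 3.5]
opening: 0.139
```

```bash
python3 -m pendant '[[[0.2,0,0],[0,0,0],1],[[0.2,0,0],[0,0,0],1],[[0.2,0,0],[0,0,0],1],[[0,0,0],[0,0,0],1],[[0,0,0],[0,0,0],1]]'
python3 -c "
from h import *
from tgt import W
c=bot.capture('side');cs=[W((.1117,.087)),W((.1117,-.087))]
crop(c,200,210,360,310,5,'s18.png',[proj(c,[*p,.032]) for p in cs])
c=bot.capture('wrist');cv2.imwrite('pics/w12.png',c['img'][:,:,::-1])"
```

```text
time_s: 24.62
position: [0.6891, 0.0482, 0.0906]
tcp_rot: [[0.125, -0.003, 0.992], [-0.992, 0.003, 0.125], [-0.004, -1.0, -0.002]]
force: [-0.4, 11.7, 3.7]
opening: 0.135
NLo [0.4565 0.1564] home peg [0.6806 0.0369] L 0.2541 yaw -28.07 d [ 0.8824 -0.4706] grip pre@L0=.236 [0.6607 0.0475]
NRo [ 0.4779 -0.0163] home peg [0.6631 0.1778] L 0.2682 yaw 46.34 d [0.6904 0.7235] grip pre@L0=.236 [0.6378 0.1512]
```

View pics/s18.png

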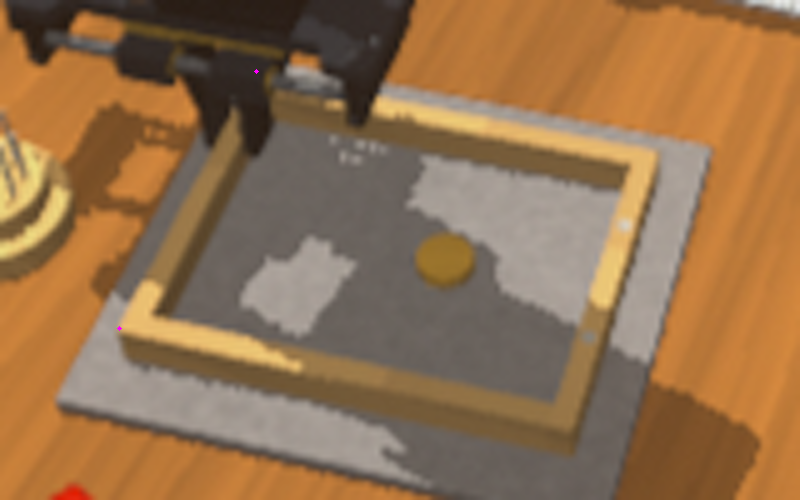

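View pics/w12.png

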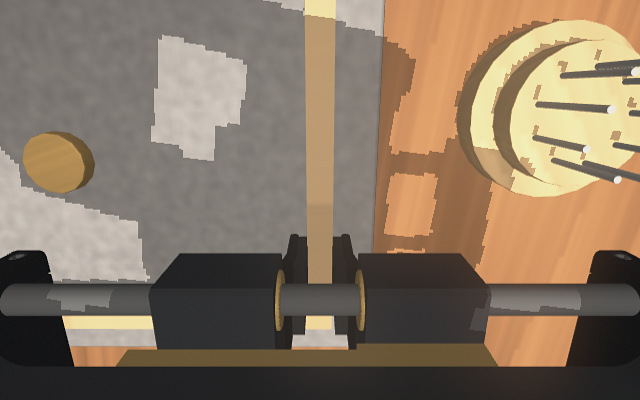

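```bash
python3 -m pendant '[[[0.07,0,0],[0,0,0],1],[[0,0,0],[0,0,0],1],[[-0.2,0,0],[0,0,0],1],[[-0.2,0,0],[0,0,0],1],[[0,0,0],[0,0,0],1],[[0,0,0],[0,0,0],1]]'
```

```text
time_s: 25.22
position: [0.6892, 0.0482, 0.0906]
tcp_rot: [[0.126, -0.002, 0.992], [-0.992, -0.001, 0.126], [0.001, -1.0, -0.002]]
force: [-1.4, 6.1, 4.2]
opening: 0.134
```

```bash
python3 -m pendant '[[[0,0,0],[0,0,0],0.8],[[0,0,0],[0,0,0],0.6],[[0,0,0],[0,0,0],0.5],[[0,0,0],[0,0,0],0.5],[[0,-1.5,0],[0,0,0],0.5],[[0,-3,0],[0,0,0],0.5],[[0,-3,0],[0,0,0],0.5],[[0,-3,0],[0,0,0],0.5],[[1.74,0,-2.94],[0,0,0],0.5],[[1.74,0,-2.94],[0,0,0],0.5],[[1.74,0,-2.94],[0,0,0],0.5],[[1.74,0,-2.94],[0,0,0],0.5],[[1.74,0,-2.94],[0,0,0],0.5],[[1.74,0,-2.94],[0,0,0],0.5],[[1.74,0,-2.94],[0,0,0],0.5],[[1.74,0,-2.94],[0,0,0],0.5],[[1.74,0,-2.94],[0,0,0],0.5],[[1.74,0,-2.94],[0,0,0],0.5],[[0,0,0],[0,0,0],0.5]]'
python3 chk.py t8
```

```text
time_s: 26.8
position: [0.4159, -0.1647, 0.1973]
tcp_rot: [[0.122, -0.005, 0.993], [-0.993, -0.004, 0.122], [0.003, -1.0, -0.005]]
force: [0.3, -0.6, 0.5]
opening: 0.498
[0.57833174 0.08388796] 7.094759902346206
[[0.1121, -0.087], [-0.112, -0.0868], [-0.1121, 0.087], [0.1119, 0.0865]] s -0.00034052520195416297
```

View pics/t8.png

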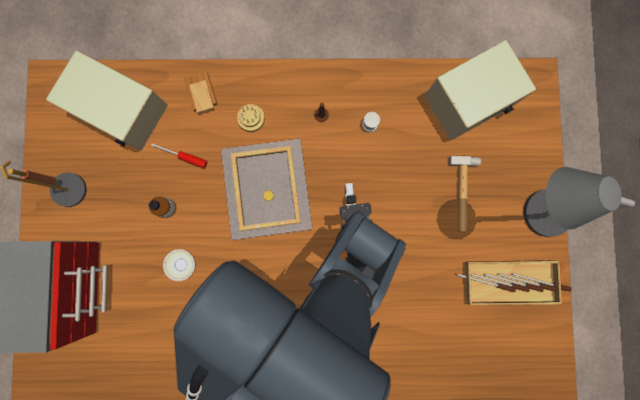

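```bash
python3 -m pendant '[[[0,-1,0],[0,0,0],0.5],[[0,0,0],[0,0,0],0.5],[[0,0,0],[0,0,0],0.5],[[0,0,0],[0,0,0],0.5],[[0,0,0],[0,0,0],0.5]]'; python3 -c "
from h import *
from tgt import W
c=bot.capture('side');crop(c,200,160,440,310,3,'s19.png',[proj(c,[*W(p),.032]) for p in [(.112,.087),(.112,-.087),(-.112,.087),(-.112,-.087)]])"
```

```text
time_s: 27.27
position: [0.4203, -0.1619, 0.2065]
tcp_rot: [[0.127, -0.002, 0.992], [-0.992, -0.004, 0.127], [0.003, -1.0, -0.002]]
force: [0.1, 0.7, -0.1]
opening: 0.502
NLo [0.4565 0.1564] home peg [0.6806 0.0369] L 0.2541 yaw -28.07 d [ 0.8824 -0.4706] grip pre@L0=.236 [0.6607 0.0475]
NRo [ 0.4779 -0.0163] home peg [0.6631 0.1778] L 0.2682 yaw 46.34 d [0.6904 0.7235] grip pre@L0=.236 [0.6378 0.1512]
```

View pics/s19.png

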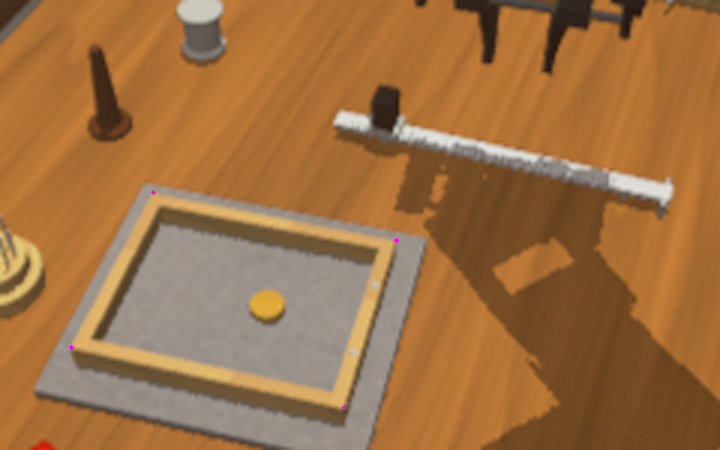

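The frame corners line up with the square overlay, and the rule lies flat on the bench, released.

```bash
python3 -c "
from rig import bot
print(bot.hand_in())"
```

```text
the job is handed in; nothing more can be done
None
```

I measured both diagonals with the rule, found the frame racked, shifted the far rail until it was square, and handed the job in at about 27 s.

- **Readings:** plate to cursor peg was about 254 mm from near left to far right, and about 268.5 mm from near right to far left. I worked these out from the tool position and the camera's corner positions, not from the rule's scale. The peg pressed on both rails each time, with about 5 N or less on the tool, and I held the cursor home for about 0.5 s.
- **Correction:** the difference meant the far rail sat about 12 mm too far left. I laid the rule on the bench, pinched the rail and shifted it about 11.5 mm to the right.
- **Last checks:** the top camera puts the far rail 0.3 mm from square, against the 2.6 mm allowed, and the side view agrees. I did not re-measure with the rule after the shift. The rule lies flat on the bench and released, the gripper is clear, and the other things appear unmoved in the pictures.

No check failed. The estimates of the initial offset differed by less than 1 mm (11.5–12.2 mm by camera, 12.0 mm by touch).

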